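Weigh a brass valve body on a hook spring scale

TASK

Hang the brass valve body that has the windowed lug from the hook of the spring scale, easing its weight onto the spring slowly (no more than a few centimetres a second) so that the scale never jerks, is never forced and the valve does not bounce when you let go. Once it hangs free and has settled, slide the black marker on the rod behind the scale down to the pointer, so that it shows the reading (level to a few millimetres). Leave the other things where they are.

Things in the scene. Friction and masses are not known exactly. Their poses are not given: they have to be found in the camera images.
- stand: the spring scale's fixed stand: a 200 x 100 x 12 mm grey base plate, twin aluminium uprights (282 mm tall with cap) at its origin. Origin on the table between the uprights. Its own -x axis points the way the hook points, +x towards the marker rod (10 mm thick, 58 mm from the origin, top 252 mm above the table).
- hook_seat (a point): centre of the 8 mm round bar in the middle of the hook's 20 mm long level seat, 95 mm from the uprights along the stand's -x, 240 mm above the table when unloaded; goes down with the load. Outwards the bar slopes up to its tip: tip centre 22 mm farther out, 12 mm higher (top 16 mm above the seat centre). Towards the uprights it climbs to a level shank 10 mm higher. Axes as the stand's.
- carriage (a joint): scale reading: how far hook and pointer have gone down from zero, m. Spring of 100 N/m (about 10 mm for each 100 g), damped; 0 unloaded, graduated to 0.09, stops at 0.1. The valve's weight, 0.3 to 0.75 kg, is not known beforehand. Faster than 0.08 m/s is a jerk.
- pointer (a point): tip of the scale's thin black pointer, which goes up and down with the hook, 40 mm from the uprights along the stand's +x, same height as the hook seat's centre
- marker (a joint): how far the black marker has been slid down its rod from zero, m, 0 to 0.1. It takes about 3 N to slide and stays where it is left. Marker and pointer are level when marker equals carriage.
- marker_index (a point): the marker's small white nib, 43 mm from the uprights along the stand's +x; to be brought level with the pointer
- marker_tab (a point): upper face of the marker's tab, a black plate 24 mm wide and 8 mm thick that reaches from the rod to 155 mm from the uprights along the stand's +x; this point is 138 mm from the uprights and 4 mm above the nib's level: the place to press down
- valve_lug (a point): middle of the solid top of the valve's lug, the place to grip, 128 mm above the valve's foot. The lug is a flat upright frame, 38 mm wide along the valve's own x, 12 mm thick along its y, its top 12 mm above this point. Its window goes through along y: 20 mm wide, from 45 mm to 21 mm below this point at its sides, then narrowing at 45 degrees to a peak in the middle that centres the hook bar.
- valve_eye (a point): where the centre of the hook bar lies when the valve hangs in the peak of its window, 17 mm below the lug's middle, on the valve's axis. It coincides with the hook seat when hung. z is the valve's long axis.
- valve: the brass valve body to weigh: a round body 52 mm across and 75 mm tall with side ports (68 mm across them along its x), the lug on top, 140 mm tall in all, 0.3 to 0.75 kg. Origin in the middle of its foot.
- plain_valve: second brass valve body of the same shape and ports but with a round 26 mm stub on top (98 mm tall) and no lug; not to be weighed
- cartridge: white upright filter cartridge, 60 mm diameter, 98 mm tall with its neck
- adapter: black mains adapter block, 85 x 50 x 36 mm
- elbow: small white plastic elbow fitting lying on the table, about 45 mm
- wrench: steel wrench lying on the table
- driver: screwdriver lying on the table

How it is judged:
By the outcome, as a careful person would: the job done as asked, in the order asked, and still so for the second after the job is handed in, with the robot touching nothing.
It also fails if it takes over 70 s, if anything falls off the work surface, if the arm or the gripper's body presses on something with over 40 N, if the wrist force passes 120 N, or if a joint passes its speed limit or range.

ROBOT

A 7-joint arm with a two-finger parallel gripper is mounted at the origin on the work surface. World frame = base frame: x ahead of the robot, y to its left, z up, the work surface at z = 0. Lengths are in mm, angles in rad, forces in N, time in s.
With the tool pointing down it reaches from about 400 to 875 mm from the base axis. Payload 6.5 kg.
Tool frame: the origin (TCP) lies midway between the tips of the shut fingers; the grasp point (between the pads) lies 19 mm behind it (pinch_z is the distance from the TCP to the grasp point, in mm); z points along the fingers, y is the direction in which the jaws open and shut (so a half turn about z gives the same grasp; the last joint's range is limited). The gripper opens to 85 mm and grips with 20 to 120 N. Pads are 22 mm wide; open, the fingers measure 114 mm over their backs; the gripper's body (76 mm by 85 mm) begins 54 mm behind the grasp point. The pads swing forward as they close: fully open they stand 13 mm farther back than shut.
Start: joints at [-1.38, 0.536, -0.004, 1.538, 0.003, 1.067, -0.071], TCP at [165.087, 628.678, 231.29] pointing down, gripper open.
Joint ranges: [-2.7, 2.7], [-0.37, 2.16], [-1.27, 1.26], [0.24, 2.4], [-1.31, 4.45], [0.19, 1.91], [-2.76, 2.76]. Speed limits (rad/s): [2.39, 2.39, 3.14, 3.14, 3.14, 3.14, 3.14].

INTERFACE

Orientations are given as a unit quaternion [x, y, z, w].
In Python, from rig import get_state, read_camera, camera_model, finish_job, pinch_z gives the robot as it stands. The module is installed in compiled form; this text tells all that it offers.
- The arm moves only by the shell command python3 -m pendant 'ROWS' [FORCE]. ROWS is a JSON object of lists of equal length, an entry for each row: "translation": the shift along the tool's x, y, z in m, a list of three; "rotation": the turn, a rotation vector about the tool's x, y, z in rad, a list of three; "jaw": the gripper command: -1 is shut, 1 is fully open, values between are in proportion. A call has 1 to 20 rows; each row is the pose to reach, as a shift and turn from the pose commanded when the call began, along the tool's axes at that moment; what a row does not reach only later rows make up. A row lasts 1/8 s, in which the tool goes at most 62.5 mm and 10.7 degrees, less where a joint would pass 70% of its speed; a pose out of reach is approached as far as the arm can. A call with a gripper value outside its range is refused whole. The fingers move at their own pace and stop on an object; FORCE is the grip in N (left out, the last holds). Time passes only in rows, so rows that repeat a pose let the fingers close. It gives the time, the measured TCP pose, the force and the opening at its end, in the units of the state.
- get_state(): the state, without advancing time (a new reading comes with each control period).
- read_camera(name): name is "scene" or "top" or "wrist"; returns (picture, depth): 400x640x3 uint8, red, green, blue; 400x640 float32, mm along the optical axis (not along the pixel's ray), 0 where there is no reading.
- camera_model(name): a dict with "camera_matrix" (3x3 intrinsics, pixels), "R" (3x3) and "t" (3): a world point X has camera coordinates R X + t. Camera axes: x right, y down, z forward; pixel columns grow to the right and rows downward; lengths in mm; the calibration is good to about 2 mm. A picture is of the moment at which its call begins: read the wrist's pose just before it. camera_model takes no time and is no camera call; for the wrist camera it gives the pose at the moment of the call.
- finish_job(): hands the job in, once; it reports no verdict.
The state is a dict: "time": time; "joints": joint angles; "qd": joint speeds; "tau": joint torques, N m; "position": TCP position; "tool_rot": TCP orientation; "force": force on the tool from outside, world axes, zero at the start; "torque": the same for the moment, N m; "grip_width": opening from 0.0 (shut) to 1.0 (fully open).
Only numpy, scipy, OpenCV 4.12 (cv2) and the standard library are available. Lean on these libraries where they do the work, as an engineer would, in place of code of your own. Each camera call takes 0.05 s, during which the arm holds its last target.

## Working session

There is one attempt and no reset: what is moved stays moved. The work goes in short steps, Python scripts to look and compute and a shell command to move; the robot and the scene stay as the last step left them, time stands still between calls to the robot, and variables do not carry over. Pictures are saved under pics/ and viewed, and the job is handed in when it is done.

```bash
mkdir -p pics; python3 - <<'E'
from rig import *
import cv2,numpy as np
print(get_state(), pinch_z if not callable(pinch_z) else pinch_z())
for n in ["scene","top"]:
    p,d=read_camera(n); cv2.imwrite(f"pics/{n}0.png",p[:,:,::-1]); np.save(f"pics/{n}0.npy",d)
    print(n,camera_model(n))
E
```

```text
{'time': 0.0, 'joints': array([-1.38019986,  0.53719261, -0.00442553,  1.53884597,  0.00262512,
        1.0673075 , -0.07114683]), 'qd': array([ 0.00043057,  0.00086212, -0.00061217,  0.00042426, -0.00242338,
       -0.00134541,  0.00058682]), 'tau': array([-7.34862965e-05, -5.83408535e+01,  1.04851373e+00, -2.59101373e+01,
        1.22500284e-02,  9.43072635e-03, -1.06746339e-05]), 'position': array([164.96314256, 628.07423875, 230.40667648]), 'tool_rot': array([ 1.27983228e-01,  9.91775947e-01, -8.73353246e-04, -3.37313632e-05]), 'force': array([ 0.30356721, -0.51971329,  0.53936853]), 'torque': array([-0.00581135, -0.01219465, -0.00987383]), 'grip_width': 1.002566780141745} 18.700000000000003
scene {'camera_matrix': array([[401.4913635 ,   0.        , 320.29232027],
       [  0.        , 401.4913635 , 198.6777627 ],
       [  0.        ,   0.        ,   1.        ]]), 'R': array([[ 0.19308488,  0.98111669, -0.01132555],
       [ 0.81746865, -0.16724108, -0.55115827],
       [-0.54264467,  0.09716204, -0.83432386]]), 't': array([-101.66045412, -372.83247802, 1664.66279213])}
top {'camera_matrix': array([[441.62141799,   0.        , 322.38218855],
       [  0.        , 441.62141799, 196.57131328],
       [  0.        ,   0.        ,   1.        ]]), 'R': array([[-0.0200733 , -0.99977685,  0.00658112],
       [-0.99106549,  0.01902942, -0.13201166],
       [ 0.13185697, -0.00917223, -0.99122632]]), 't': array([  -4.806966  ,  565.31169982, 1087.38746341])}
```

View pics/scene0.png

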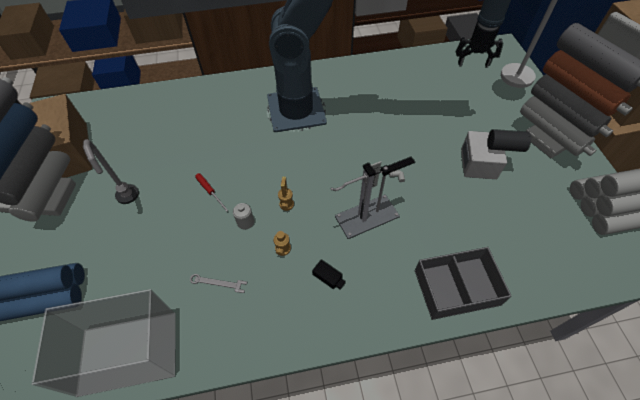

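View pics/top0.png

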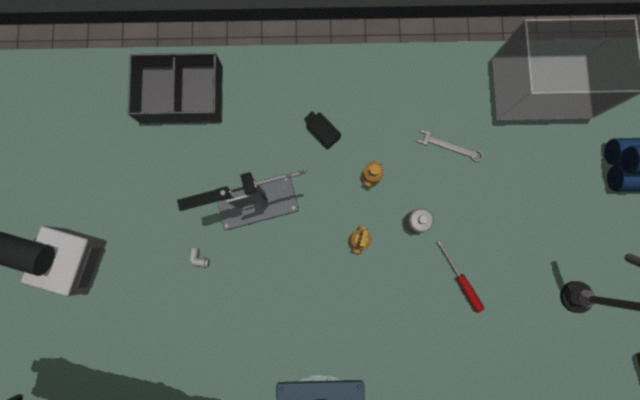

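```bash
cat > h.py <<'E'
from rig import *
import cv2,numpy as np
from scipy.spatial.transform import Rotation as Ro
def ray(m,u,v):
    K=m["camera_matrix"];R=np.array(m["R"]);t=np.array(m["t"])
    return -R.T@t, R.T@np.linalg.solve(K,[u,v,1.])
def onz(m,u,v,z):
    o,r=ray(m,u,v); return o+r*(z-o[2])/r[2]
def dep(m,d,u,v):
    o,r=ray(m,u,v); return o+r*d[int(round(v)),int(round(u))]
def two(m1,p1,m2,p2):
    o1,r1=ray(m1,*p1);o2,r2=ray(m2,*p2)
    s=np.linalg.lstsq(np.c_[r1,-r2],o2-o1,rcond=None)[0]
    a=o1+s[0]*r1;b=o2+s[1]*r2
    return (a+b)/2,np.linalg.norm(a-b)
def proj(m,X):
    c=np.array(m["R"])@X+m["t"]; p=m["camera_matrix"]@c; return p[:2]/p[2]
E
python3 - <<'E'
import cv2
a=cv2.imread("pics/top0.png")[150:270,170:400]; cv2.imwrite("pics/t0z.png",cv2.resize(a,None,fx=3.4,fy=3.4,interpolation=cv2.INTER_CUBIC))
a=cv2.imread("pics/scene0.png")[140:260,260:440]; cv2.imwrite("pics/s0z.png",cv2.resize(a,None,fx=4,fy=4,interpolation=cv2.INTER_CUBIC))
E
```

```text
(no output)
```

View pics/t0z.png

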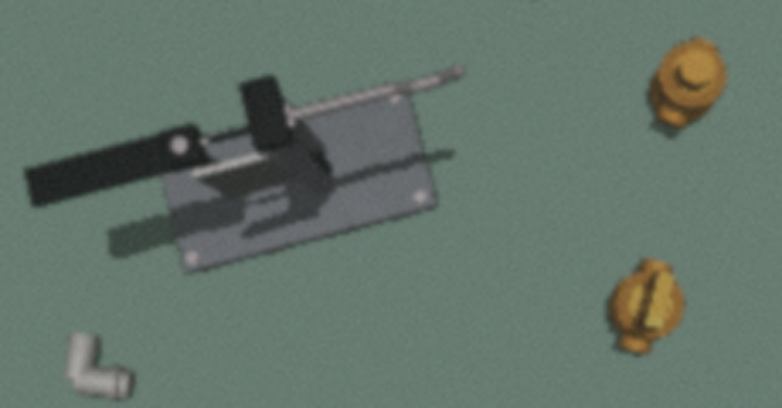

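View pics/s0z.png

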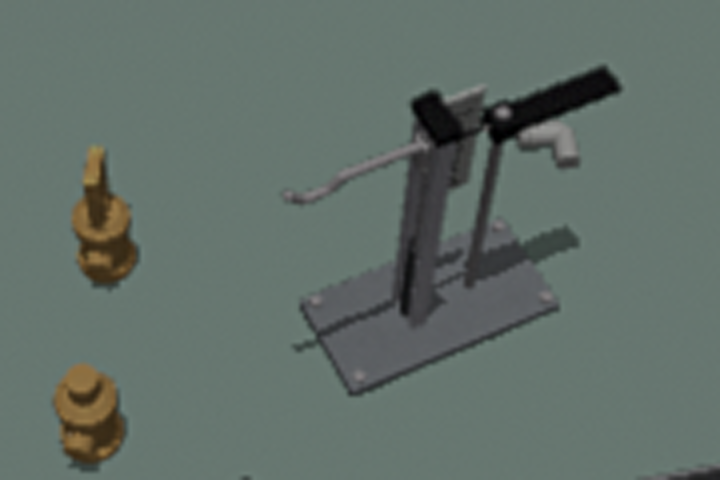

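```bash
python3 - <<'E'
from h import *
T=camera_model("top");S=camera_model("scene")
t=lambda u,v:(u/3.4+170-.35,v/3.4+150-.35); s=lambda u,v:(u/4+260-.37,v/4+140-.37)
c=[onz(T,*t(*p),12)for p in[(437,205),(408,88),(185,272)]]; print("corners",np.round(c,1))
print("lens",np.linalg.norm(c[0]-c[1]),np.linalg.norm(c[0]-c[2]))
o=(c[1]+c[2])/2; ax=(c[2]-c[0]); print("origin",o,"+x yaw",np.arctan2(ax[1],ax[0]))
print("tip",two(T,t(460,71),S,s(288,197)))
print("tabend",two(T,t(27,188),S,s(612,77)))
print("rod top",two(T,t(179,145),S,s(502,114)))
a=[onz(T,*t(*p),140) for p in [(664,274),(653,328)]];print("lug",a,sum(a)/2)
print(two(T,t(658,301),S,s(96,149)))
c2=[onz(S,*s(*p),12)for p in[(302,303),(352,392),(558,305)]];print(np.round(c2,1))
# hsv mask of lug bright
d=np.load("pics/top0.npy")
print(dep(T,d,*t(658,301)))
print(dep(S,np.load("pics/scene0.npy"),*s(96,155)))
E
```

```text
corners [[534.7  47.3  12. ]
 [625.8  68.5  12. ]
 [487.4 238.8  12. ]]
lens 93.47377514558131 197.22877924372628
origin [556.58956919 153.65671713  12.        ] +x yaw 1.8129656257179014
tip (array([592.8632807 ,  21.92496562, 246.57295215]), np.float64(1.290221952795035))
tabend (array([526.79035616, 287.16678498, 235.74478469]), np.float64(1.6851445290301978))
rod top (array([550.41965858, 192.90409998, 244.53251378]), np.float64(0.8730261451230868))
lug [array([ 471.79737542, -110.89875438,  140.        ]), array([ 435.79056967, -102.33157595,  140.        ])] [ 453.79397255 -106.61516517  140.        ]
(array([ 453.39585488, -103.96609775,  153.70248221]), np.float64(1.8922476866179323))
[[543.5  48.2  12. ]
 [634.8  70.2  12. ]
 [588.7 260.2  12. ]]
[ 453.77655862 -106.32027011  139.48080915]
[ 446.28956883 -103.53751685  136.03955729]
```

```bash
cat >> h.py <<'E'
def toolR(yaw): # tool down, tool y axis along world yaw
    y=np.array([np.cos(yaw),np.sin(yaw),0]);z=np.array([0,0,-1.]);x=np.cross(y,z); return np.c_[x,y,z]
def move(P,yaw):
    s=get_state();R0=Ro.from_quat(s["tool_rot"]).as_matrix()
    print("pos",np.round(s["position"],1),"F",np.round(s["force"],2),"w",round(s["grip_width"],3),"t",s["time"])
    print("shift m",np.round(R0.T@(np.array(P)-s["position"])/1000,4))
    r=min((Ro.from_matrix(R0.T@toolR(yaw+k)).as_rotvec() for k in(0,np.pi)),key=np.linalg.norm)
    print("rot",np.round(r,4))
def yawnow():
    R=Ro.from_quat(get_state()["tool_rot"]).as_matrix(); return np.arctan2(R[1,1],R[0,1])
E
python3 - <<'E'
from h import *
print(np.round(Ro.from_quat(get_state()["tool_rot"]).as_matrix(),3),yawnow())
move([400,200,240],-.234);move([454,-106,230],-.234)
E
```

```text
[[-0.967  0.254 -0.   ]
 [ 0.254  0.967 -0.002]
 [-0.    -0.002 -1.   ]] 1.3140513113932837
pos [165.  628.1 230.5] F [ 0.18  0.26 -0.02] w 0.995 t 0.1
shift m [-0.336  -0.3544 -0.0089]
rot [-1.2000e-03  1.4000e-03  1.5481e+00]
pos [165.  628.1 230.5] F [ 0.18  0.26 -0.02] w 0.995 t 0.1
shift m [-0.466  -0.6366  0.0016]
rot [-1.2000e-03  1.4000e-03  1.5481e+00]
```

```bash
python3 -m pendant '{"translation":[[-0.02,-0.02,0],[-0.06,-0.063,0],[-0.1,-0.105,0],[-0.14,-0.147,0],[-0.18,-0.19,0],[-0.22,-0.232,0],[-0.26,-0.275,0],[-0.3,-0.317,0],[-0.336,-0.354,0],[-0.358,-0.402,0],[-0.38,-0.45,0],[-0.402,-0.498,0],[-0.424,-0.546,0],[-0.446,-0.594,0],[-0.458,-0.62,0],[-0.466,-0.637,0],[-0.466,-0.637,0],[-0.466,-0.637,0]],"rotation":[[0,0,0.05],[0,0,0.13],[0,0,0.21],[0,0,0.3],[0,0,0.4],[0,0,0.5],[0,0,0.6],[0,0,0.7],[0,0,0.8],[0,0,0.92],[0,0,1.04],[0,0,1.16],[0,0,1.28],[0,0,1.4],[0,0,1.5],[0,0,1.548],[0,0,1.548],[0,0,1.548]],"jaw":[1,1,1,1,1,1,1,1,1,1,1,1,1,1,1,1,1,1]}' 40
python3 - <<'E'
from h import *
for n in ["wrist"]:
    m=camera_model(n);p,d=read_camera(n); cv2.imwrite(f"pics/{n}1.png",p[:,:,::-1]); np.savez("pics/w1.npz",d=d,**m)
print(m,yawnow()); print(get_state()["joints"])
E
```

```text
time: 2.35
position: [453.9, -104.3, 231.1]
tool_rot: [0.784, 0.621, -0.0, -0.0]
force: [0.7, -0.4, -0.3]
grip_width: 1.0
{'camera_matrix': array([[307.04205885,   0.        , 319.96800774],
       [  0.        , 307.04205885, 198.96460489],
       [  0.        ,   0.        ,   1.        ]]), 'R': array([[ 9.73177033e-01, -2.30057506e-01, -8.61013614e-05],
       [-2.21825160e-01, -9.38452091e-01,  2.64766448e-01],
       [-6.09923105e-02, -2.57645526e-01, -9.64312564e-01]]), 't': array([-466.38172054,  -32.64660435,  379.80150511])} -0.2309374754251192
[-0.42653942  0.25305807  0.65377265  2.03697967 -0.19452775  0.91205589
  0.10085986]
```

View pics/wrist1.png

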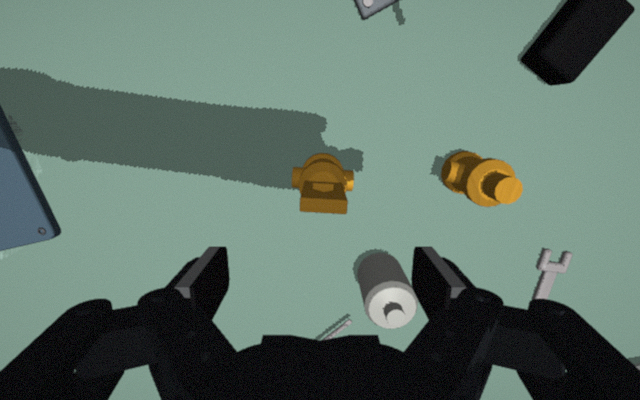

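```bash
python3 - <<'E'
import cv2
a=cv2.imread("pics/wrist1.png")[145:225,280:370]; cv2.imwrite("pics/w1z.png",cv2.resize(a,None,fx=7,fy=7,interpolation=cv2.INTER_CUBIC))
E
```

```text
(no output)
```

View pics/w1z.png

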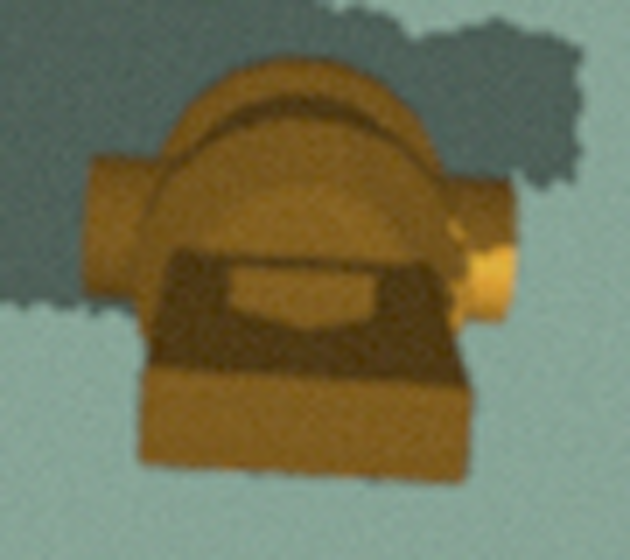

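```bash
python3 - <<'E'
from h import *
m=np.load("pics/w1.npz"); 
c=np.array([onz(m,u/7+280-.43,v/7+145-.43,140)for u,v in[(145,365),(469,384),(468,481),(140,464)]])
print(np.round(c,1)); ctr=c.mean(0); v=(c[1]-c[0]+c[2]-c[3])/2; yaw=np.arctan2(v[1],v[0]);print(ctr,np.linalg.norm(v),yaw)
print(dep(m,m["d"],323,206))
move([ctr[0],ctr[1],128-18.7],yaw)
E
```

```text
[[ 440.2  -97.4  140. ]
 [ 475.4 -108.1  140. ]
 [ 472.9 -119.3  140. ]
 [ 436.8 -108.7  140. ]]
[ 456.30882348 -108.37624023  140.        ] 37.21296826551835 -0.2895732846850156
[ 456.01367718 -108.76399328  140.97178517]
pos [ 453.9 -104.3  231.1] F [0.16 0.32 0.23] w 0.999 t 2.4
shift m [-0.0035  0.0033  0.1218]
rot [-0.0007 -0.0006  0.0586]
```

```bash
python3 -m pendant '{"translation":[[-0.003,0.002,0.01],[-0.003,0.002,0.04],[-0.003,0.002,0.075],[-0.003,0.002,0.1],[-0.003,0.002,0.115],[-0.003,0.002,0.125],[-0.003,0.002,0.125],[-0.003,0.002,0.125],[-0.003,0.002,0.125],[-0.003,0.002,0.125],[-0.003,0.002,0.125],[-0.003,0.002,0.125]],"rotation":[[0,0,0.05],[0,0,0.05],[0,0,0.05],[0,0,0.05],[0,0,0.05],[0,0,0.05],[0,0,0.05],[0,0,0.05],[0,0,0.05],[0,0,0.05],[0,0,0.05],[0,0,0.05]],"jaw":[1,1,1,1,1,1,1,-1,-1,-1,-1,-1]}' 50
python3 - <<'E'
from h import *
m=camera_model("wrist");p,d=read_camera("wrist"); cv2.imwrite("pics/wrist2.png",p[:,:,::-1])
s=get_state();print(s["force"],s["torque"],yawnow(),s["grip_width"])
E
```

```text
time: 3.9
position: [455.6, -109.1, 106.9]
tool_rot: [0.8, 0.6, 0.0, 0.0]
force: [-1.9, -0.1, 6.0]
grip_width: 0.439
[-1.21416239  0.49770021  6.31241082] [0.11674677 0.24667327 0.02425356] -0.2840143672845944 0.4358119013551914
```

View pics/wrist2.png

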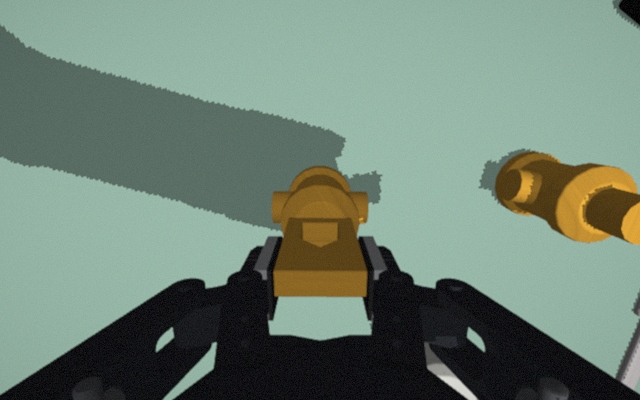

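```bash
python3 -m pendant '{"translation":[[0,0,-0.005],[0,0,-0.02],[0,0,-0.05],[0,0,-0.09],[0,0,-0.125],[0,0,-0.15],[0,0,-0.165],[0,0,-0.165],[0,0,-0.165],[0,0,-0.165],[0,0,-0.165]],"rotation":[[0,0,0],[0,0,0],[0,0,0],[0,0,0],[0,0,0],[0,0,0],[0,0,0],[0,0,0],[0,0,0],[0,0,0],[0,0,0]],"jaw":[-1,-1,-1,-1,-1,-1,-1,-1,-1,-1,-1]}'
python3 - <<'E'
from h import *
for n in("wrist","scene","top"):
    m=camera_model(n);p,d=read_camera(n); cv2.imwrite(f"pics/{n}3.png",p[:,:,::-1]);s=get_state();print(s["force"],s["torque"],s["position"],yawnow(),s["grip_width"])
    np.savez(f"pics/{n}3.npz",d=d,**m)
E
```

```text
time: 5.32
position: [454.9, -109.2, 270.7]
tool_rot: [0.8, 0.6, -0.001, -0.0]
force: [-0.7, -0.4, -7.0]
grip_width: 0.435
[-0.28302221  0.6153769  -7.49180341] [ 0.01948963 -0.03928869 -0.01003421] [ 454.99879106 -109.20268129  270.83208028] -0.2841013727635662 0.4371016692907291
[ 0.47935658 -0.66367419 -7.02741202] [-0.01185854 -0.02537483  0.0057354 ] [ 455.12059233 -109.18174745  270.97084338] -0.28405990841395223 0.4356936948486559
[-0.67802214 -0.22326162 -7.89073045] [-0.02596654 -0.02348438 -0.01514654] [ 455.17327664 -109.2329473   271.07721486] -0.28415157097891025 0.43620699522731904
```

View pics/wrist3.png

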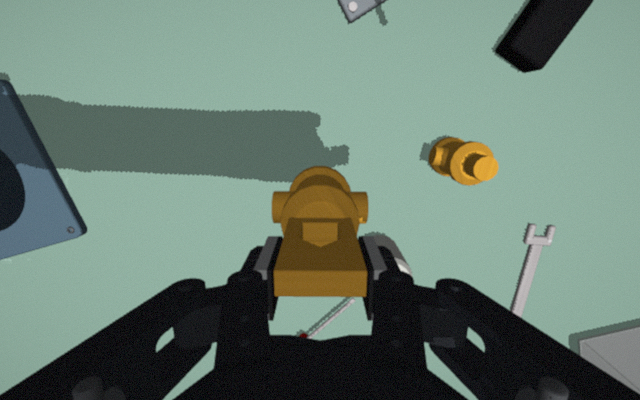

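View pics/scene3.png

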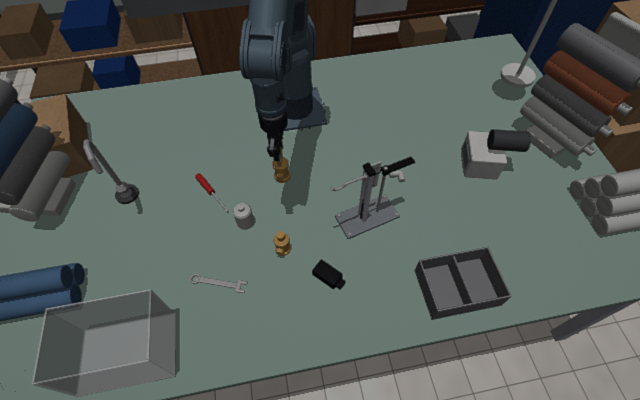

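```bash
python3 - <<'E'
from h import *
m=np.load("pics/wrist3.npz"); P=np.array([455,-109.2,270.8])
c=np.array([onz(m,u,v,P[2]+33)for u,v in[(275,268.5),(365,268.5),(369,295.5),(271,295.5)]])
print(np.round(c,1)); print("lugoff",c.mean(0)-P, Ro.from_quat(get_state()["tool_rot"]).as_matrix().T@(c.mean(0)-P))
print(dep(m,m["d"],320,283),dep(m,m["d"],320,275))
u=np.array([-.24,.971]);O=np.array([564.5,136.1])
a=O-u*150; move([a[0],a[1],261],.242)
# hook points check in later top image
T=np.load("pics/top3.npz");S=np.load("pics/scene3.npz")
for dx,z in((-95,240),(-117,252),(155,244)):
    X=[*(O+u*dx),z];print(proj(T,X),proj(S,X))
for n in("top","scene"):
    p=proj({"top":T,"scene":S}[n],[*(O-u*106),245]); x,y=int(p[0])-30,int(p[1])-25
    print(n,x,y);cv2.imwrite(f"pics/{n}3z.png",cv2.resize(cv2.imread(f"pics/{n}3.png")[y:y+50,x:x+70],None,fx=8,fy=8,interpolation=cv2.INTER_CUBIC))
E
```

```text
[[ 440.4  -97.5  303.8]
 [ 474.8 -107.6  303.8]
 [ 473.4 -119.9  303.8]
 [ 434.9 -108.6  303.8]]
lugoff [ 0.89891412  0.79570376 33.        ] [  1.00689784   0.62706261 -33.00051727]
[ 456.03688985 -107.9402886   305.24216308] [ 456.94678547 -104.83602126  304.67527833]
pos [ 455.2 -109.2  271.1] F [-0.68 -0.22 -7.89] w 0.436 t 5.475
shift m [0.1364 0.1116 0.01  ]
rot [-4.000e-04  2.000e-04 -5.262e-01]
[294.32632371 173.8883414 ] [338.46327836 187.38512362]
[304.27817205 170.13137126] [331.60161639 187.68733586]
[177.02186008 204.29894536] [413.28259959 157.22141767]
top 269 147
scene 305 162
```

View pics/top3z.png

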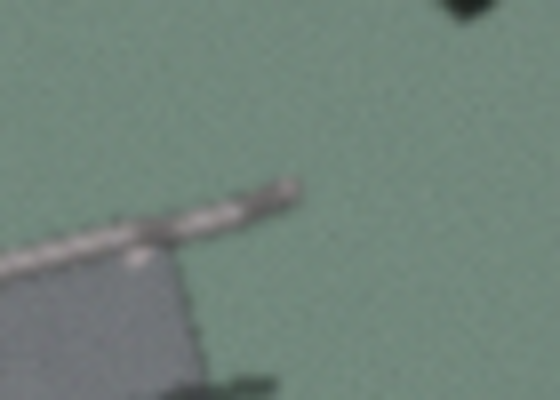

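View pics/scene3z.png

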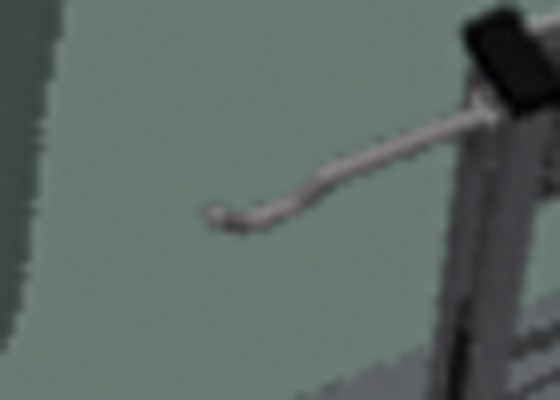

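```bash
python3 -m pendant '{"translation":[[0.005,0.004,0],[0.02,0.016,0.002],[0.04,0.032,0.004],[0.06,0.048,0.006],[0.08,0.064,0.008],[0.1,0.08,0.01],[0.117,0.095,0.01],[0.128,0.103,0.01],[0.133,0.106,0.01],[0.133,0.106,0.01],[0.133,0.106,0.01]],"rotation":[[0,0,-0.02],[0,0,-0.07],[0,0,-0.15],[0,0,-0.23],[0,0,-0.31],[0,0,-0.39],[0,0,-0.46],[0,0,-0.51],[0,0,-0.526],[0,0,-0.526],[0,0,-0.526]],"jaw":[-1,-1,-1,-1,-1,-1,-1,-1,-1,-1,-1]}'
python3 - <<'E'
from h import *
for n in("wrist","scene","top"):
    m=camera_model(n);p,d=read_camera(n); cv2.imwrite(f"pics/{n}4.png",p[:,:,::-1]);s=get_state()
    np.savez(f"pics/{n}4.npz",d=d,**m)
print(s["force"],s["torque"],s["position"],yawnow(),s["grip_width"])
T=np.load("pics/top4.npz");S=np.load("pics/scene4.npz")
u=np.array([-.24,.971]);O=np.array([564.5,136.1])
for n in("top","scene"):
    p=proj({"top":T,"scene":S}[n],[*(O-u*106),245]); x,y=int(p[0])-40,int(p[1])-35
    print(n,x,y);cv2.imwrite(f"pics/{n}4z.png",cv2.resize(cv2.imread(f"pics/{n}4.png")[y:y+70,x:x+90],None,fx=8,fy=8,interpolation=cv2.INTER_CUBIC))
E
```

```text
time: 6.85
position: [593.8, -11.9, 261.4]
tool_rot: [0.617, 0.787, -0.0, -0.0]
force: [0.3, -0.6, -6.8]
grip_width: 0.434
[ 0.11755398 -0.39907115 -7.29448714] [-0.07885403 -0.01929984  0.0219215 ] [593.99558033 -11.61745657 261.46621748] 0.24117104651452367 0.43549412332636295
top 259 137
scene 295 152
```

View pics/wrist4.png

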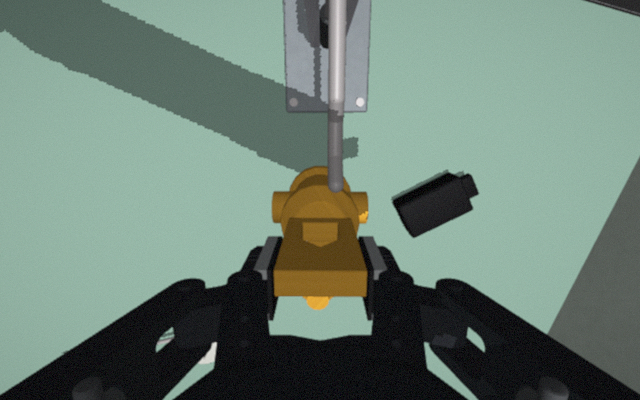

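View pics/top4z.png

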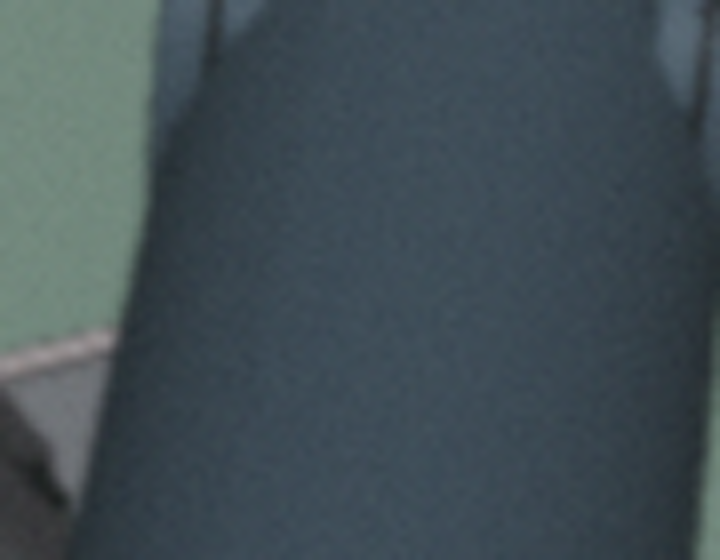

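View pics/scene4z.png

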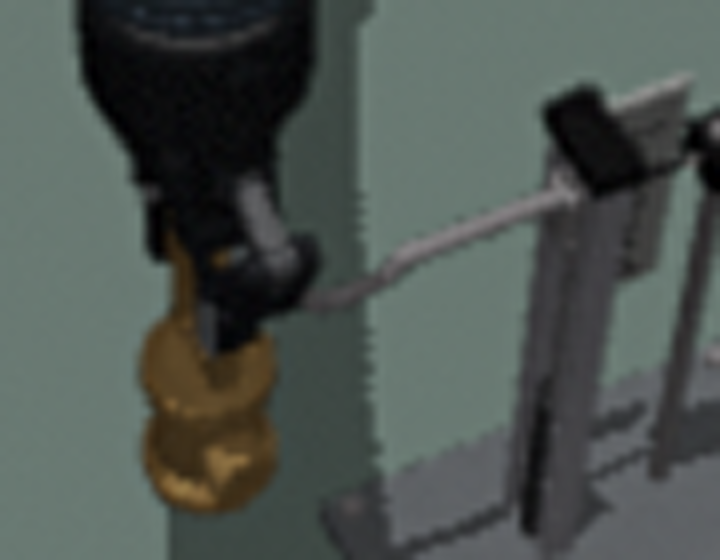

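```bash
python3 - <<'E'
from h import *
m=np.load("pics/wrist4.npz");d=m["d"];p=cv2.imread("pics/wrist4.png")
s=get_state();R0=Ro.from_quat(s["tool_rot"]).as_matrix();P=s["position"]
g=cv2.cvtColor(p,cv2.COLOR_BGR2HSV)
for v in (5,20,40,60,80,95,110,125,140,155,165,175,182,188):
    row=d[v,300:370]; near=np.median(np.sort(row[row>0])[:5])
    us=np.where((row>0)&(row<near+8))[0]+300
    u=us.mean(); X=dep(m,d,u,v)
    t=R0.T@(X-P); print(v,us.min(),us.max(),np.round(X,1),"tool",np.round(t,1))
cv2.imwrite("pics/w4z.png",cv2.resize(p[80:310,255:385],None,fx=2.6,fy=2.6,interpolation=cv2.INTER_CUBIC))
c=np.array([onz(m,u,v,P[2]+33)for u,v in[(275,268.5),(365,268.5),(369,295.5),(271,295.5)]])
print("lug",R0.T@(c.mean(0)-P), R0.T@(dep(m,d,320,283)-P))
E
```

```text
5 328 345 [574.4  98.5 254.1] tool [111.6   7.3   7.3]
20 328 345 [575.9  92.5 255.5] tool [105.5   7.3   6. ]
40 328 345 [577.7  85.  254.7] tool [97.7  7.2  6.7]
60 328 344 [579.7  76.9 255.7] tool [89.4  7.2  5.7]
80 328 344 [581.8  68.7 255.8] tool [80.9  7.3  5.7]
95 328 344 [583.4  62.5 255.8] tool [74.5  7.4  5.6]
110 327 342 [584.6  56.  251.6] tool [67.9  7.   9.9]
125 327 342 [586.7  49.  245.2] tool [60.7  7.4 16.3]
140 327 341 [588.3  41.7 244.8] tool [53.1  7.2 16.7]
155 327 341 [589.9  34.4 246.6] tool [45.7  7.  14.8]
165 327 341 [591.1  29.9 249.8] tool [41.   7.1 11.7]
175 327 342 [592.3  25.7 253.9] tool [36.6  7.2  7.6]
182 327 342 [592.8  22.9 257.2] tool [33.8  7.1  4.3]
188 329 341 [593.8  20.1 257.7] tool [30.9  7.4  3.7]
lug [  0.52666555  -0.07229964 -32.99999142] [  1.23449949  -0.07165391 -34.81915053]
```

View pics/w4z.png

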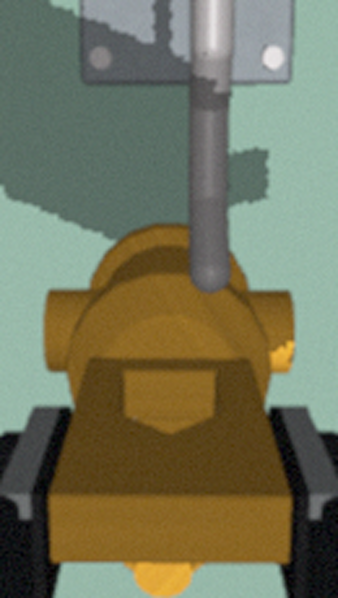

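```bash
python3 - <<'E'
from h import *
m=camera_model("wrist");s=get_state();R0=Ro.from_quat(s["tool_rot"]).as_matrix()
print(R0.T@(-m["R"].T@m["t"]-s["position"]), s["joints"])
E
python3 - <<'E'
import cv2
a=cv2.imread("pics/scene4.png")[60:240,230:430]; cv2.imwrite("pics/s4zz.png",cv2.resize(a,None,fx=3.3,fy=3.3,interpolation=cv2.INTER_CUBIC))
E
```

```text
[  66.06235575    0.20471637 -143.75520191] [-0.43815674  0.44447637  0.52030232  1.68503419 -0.24521977  1.07739268
  0.39836084]
```

View pics/s4zz.png

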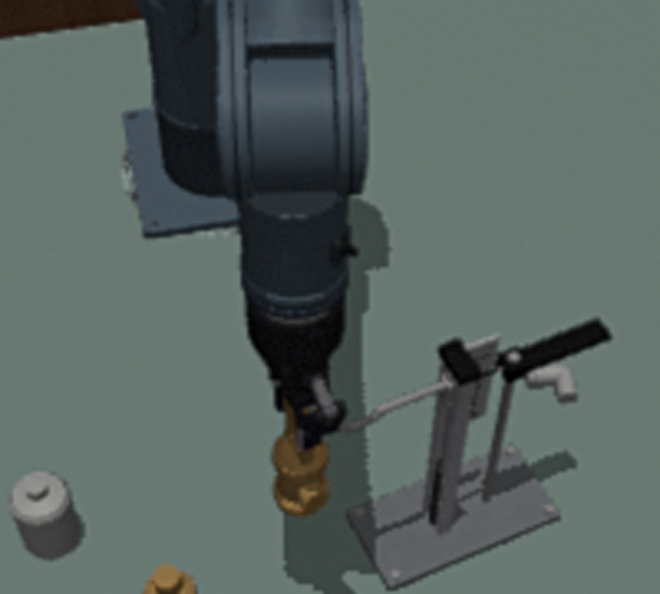

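```bash
python3 -m pendant '{"translation":[[0.002,0.002,0],[0.005,0.005,0],[0.008,0.0073,0],[0.012,0.0073,0],[0.016,0.0073,0],[0.02,0.0073,0],[0.024,0.0073,0],[0.028,0.0073,0],[0.032,0.0073,0.001],[0.036,0.0073,0.003],[0.04,0.0073,0.005],[0.044,0.0073,0.0075],[0.048,0.0073,0.01],[0.051,0.0073,0.011],[0.053,0.0073,0.012],[0.0535,0.0073,0.012],[0.0535,0.0073,0.012],[0.0535,0.0073,0.012]],"rotation":[[0,0,0],[0,0,0],[0,0,0],[0,0,0],[0,0,0],[0,0,0],[0,0,0],[0,0,0],[0,0,0],[0,0,0],[0,0,0],[0,0,0],[0,0,0],[0,0,0],[0,0,0],[0,0,0],[0,0,0],[0,0,0]],"jaw":[-1,-1,-1,-1,-1,-1,-1,-1,-1,-1,-1,-1,-1,-1,-1,-1,-1,-1]}'
python3 - <<'E'
from h import *
for n in("wrist","scene"):
    m=camera_model(n);p,d=read_camera(n); cv2.imwrite(f"pics/{n}5.png",p[:,:,::-1]);s=get_state()
    np.savez(f"pics/{n}5.npz",d=d,**m)
print(s["force"],s["torque"],s["position"],yawnow(),s["grip_width"])
m=np.load("pics/wrist5.npz");d=m["d"];R0=Ro.from_quat(s["tool_rot"]).as_matrix();P=s["position"]
for v in (60,100,140,180,200,215):
    row=d[v,290:350]; near=np.median(np.sort(row[row>0])[:5])
    us=np.where((row>0)&(row<near+8))[0]+290
    X=dep(m,d,us.mean(),v);print(v,us.min(),us.max(),np.round(R0.T@(X-P),1))
a=cv2.imread("pics/scene5.png")[130:240,280:400];cv2.imwrite("pics/s5z.png",cv2.resize(a,None,fx=5,fy=5,interpolation=cv2.INTER_CUBIC))
E
```

```text
time: 9.25
position: [588.7, 42.3, 249.4]
tool_rot: [0.617, 0.787, 0.0, 0.0]
force: [0.2, 0.1, -7.8]
grip_width: 0.436
[-0.47452474  0.7401514  -6.89537551] [-0.01704126  0.06245931 -0.01805599] [588.62197411  42.35872832 249.376856  ] 0.24185658105943356 0.4337242464162857
60 290 349 [ 84.1   0.3 -29.1]
100 310 327 [72.  -0.3 -5.7]
140 311 327 [55.1 -0.1 -5.7]
180 311 327 [36.9 -0.2 -5.3]
200 311 327 [27.6 -0.2 -6.2]
215 311 327 [20.4 -0.2 -6.6]
```

View pics/wrist5.png

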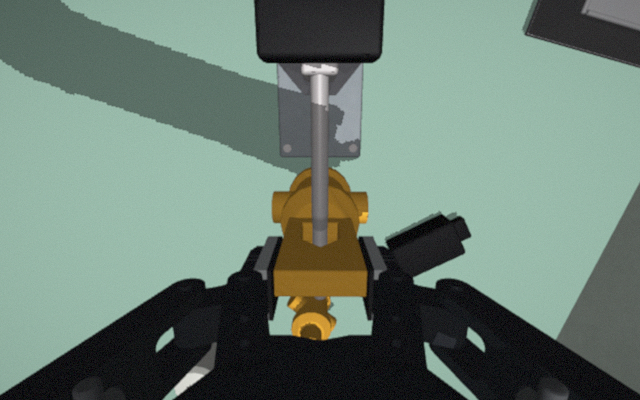

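View pics/s5z.png

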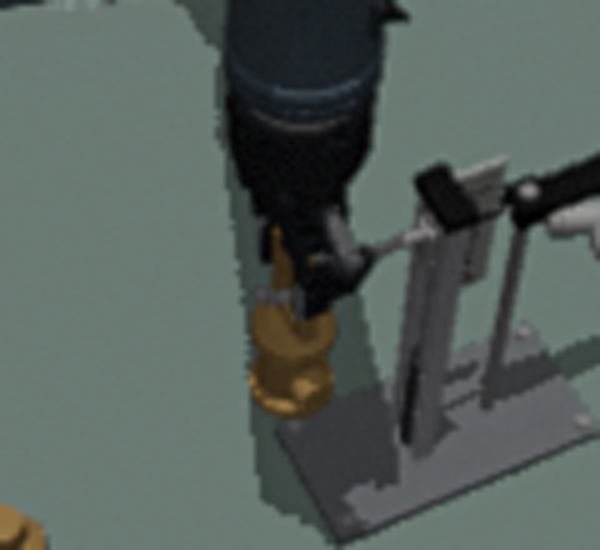

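```bash
python3 -m pendant '{"translation":[[0,0,0.002],[0,0,0.004],[0,0,0.006],[0,0,0.008],[0,0,0.01],[0,0,0.012],[0,0,0.014],[0,0,0.016],[0,0,0.018],[0,0,0.02],[0,0,0.022],[0,0,0.024],[0,0,0.026],[0,0,0.0285],[0,0,0.031],[0,0,0.0335],[0,0,0.036],[0,0,0.038],[0,0,0.04],[0,0,0.04]],"rotation":[[0,0,0],[0,0,0],[0,0,0],[0,0,0],[0,0,0],[0,0,0],[0,0,0],[0,0,0],[0,0,0],[0,0,0],[0,0,0],[0,0,0],[0,0,0],[0,0,0],[0,0,0],[0,0,0],[0,0,0],[0,0,0],[0,0,0],[0,0,0]],"jaw":[-1,-1,-1,-1,-1,-1,-1,-1,-1,-1,-1,-1,-1,-1,-1,-1,-1,-1,-1,-1]}'
python3 - <<'E'
from h import *
F=[]
for n in("wrist","scene","wrist","wrist"):
    m=camera_model(n);p,d=read_camera(n); cv2.imwrite(f"pics/{n}6.png",p[:,:,::-1]);s=get_state();F.append(s["force"])
    np.savez(f"pics/{n}6.npz",d=d,**m)
print(np.mean(F,0),s["torque"],s["position"],yawnow(),s["grip_width"])
m=np.load("pics/wrist6.npz");d=m["d"];R0=Ro.from_quat(s["tool_rot"]).as_matrix();P=s["position"]
for v in (100,140,180,200,215):
    row=d[v,290:350]; near=np.median(np.sort(row[row>0])[:5])
    us=np.where((row>0)&(row<near+8))[0]+290
    X=dep(m,d,us.mean(),v);print(v,us.min(),us.max(),np.round(R0.T@(X-P),1))
a=cv2.imread("pics/scene6.png")[130:240,280:400];cv2.imwrite("pics/s6z.png",cv2.resize(a,None,fx=5,fy=5,interpolation=cv2.INTER_CUBIC))
E
```

```text
time: 11.85
position: [588.6, 42.5, 209.2]
tool_rot: [0.617, 0.787, -0.0, 0.0]
force: [-0.3, 0.1, -4.6]
grip_width: 0.433
[-0.34047003 -0.24970407 -4.17033667] [-0.01484497  0.16750639  0.06538399] [588.58610524  42.4783375  209.39178493] 0.2420022371120114 0.4360890692220785
100 309 328 [ 71.4  -0.3 -19.7]
140 310 328 [ 56.3  -0.1 -19.7]
180 310 328 [ 39.9  -0.2 -19.3]
200 310 328 [ 31.4  -0.2 -19.4]
215 310 328 [ 25.1  -0.2 -20.5]
```

View pics/wrist6.png

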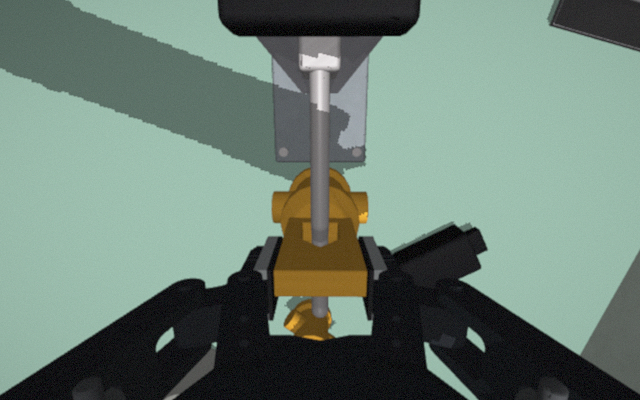

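View pics/s6z.png

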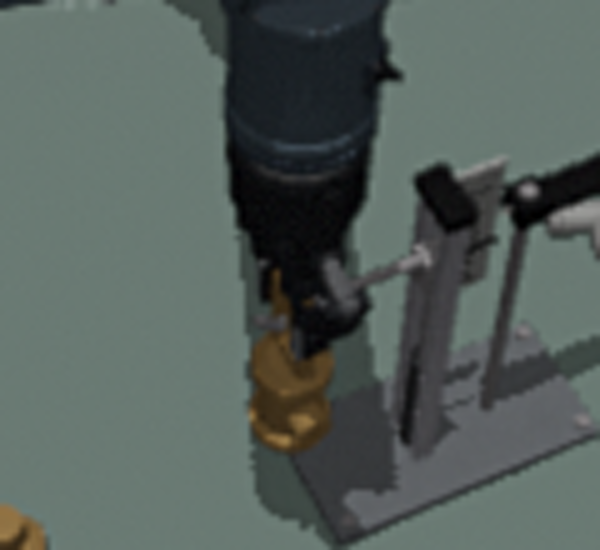

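```bash
python3 -m pendant '{"translation":[[0,0,0.002],[0,0,0.004],[0,0,0.0065],[0,0,0.009],[0,0,0.0115],[0,0,0.014],[0,0,0.0165],[0,0,0.019],[0,0,0.0215],[0,0,0.024],[0,0,0.0265],[0,0,0.029],[0,0,0.031],[0,0,0.033],[0,0,0.0345],[0,0,0.036],[0,0,0.037],[0,0,0.037],[0,0,0.037],[0,0,0.037]],"rotation":[[0,0,0],[0,0,0],[0,0,0],[0,0,0],[0,0,0],[0,0,0],[0,0,0],[0,0,0],[0,0,0],[0,0,0],[0,0,0],[0,0,0],[0,0,0],[0,0,0],[0,0,0],[0,0,0],[0,0,0],[0,0,0],[0,0,0],[0,0,0]],"jaw":[-1,-1,-1,-1,-1,-1,-1,-1,-1,-1,-1,-1,-1,-1,-1,-1,-1,-1,-1,-1]}'
python3 - <<'E'
from h import *
F=[]
for n in["scene","wrist"]*5:
    m=camera_model(n);p,d=read_camera(n); cv2.imwrite(f"pics/{n}7.png",p[:,:,::-1]);s=get_state();F.append(s["force"])
    np.savez(f"pics/{n}7.npz",d=d,**m)
print(np.round(F,2)[:,2],np.mean(F,0),s["torque"],s["position"],yawnow(),s["grip_width"])
m=np.load("pics/wrist7.npz");d=m["d"];R0=Ro.from_quat(s["tool_rot"]).as_matrix();P=s["position"]
for v in (100,140,180,200,215):
    row=d[v,290:350]; near=np.median(np.sort(row[row>0])[:5])
    us=np.where((row>0)&(row<near+8))[0]+290
    X=dep(m,d,us.mean(),v);print(v,us.min(),us.max(),np.round(R0.T@(X-P),1))
a=cv2.imread("pics/scene7.png")[130:240,280:400];cv2.imwrite("pics/s7z.png",cv2.resize(a,None,fx=5,fy=5,interpolation=cv2.INTER_CUBIC))
E
```

```text
time: 14.55
position: [588.7, 42.5, 172.4]
tool_rot: [0.617, 0.787, 0.0, 0.0]
force: [-1.6, -0.1, 0.1]
grip_width: 0.44
[-0.9  -0.87 -0.86 -0.24 -0.36 -0.95 -1.65 -0.48 -0.55 -1.12] [-1.39327415 -0.19479744 -0.79782358] [-0.07597269  0.26600638 -0.01258015] [588.61820211  42.49382463 172.32175838] 0.24203965967689894 0.43494257429840494
100 309 328 [ 71.5  -0.3 -18.5]
140 310 328 [ 56.3  -0.1 -20.2]
180 310 328 [ 40.2  -0.3 -20.7]
200 310 328 [ 31.4  -0.2 -19.6]
215 310 328 [ 24.9  -0.2 -19.8]
```

View pics/wrist7.png

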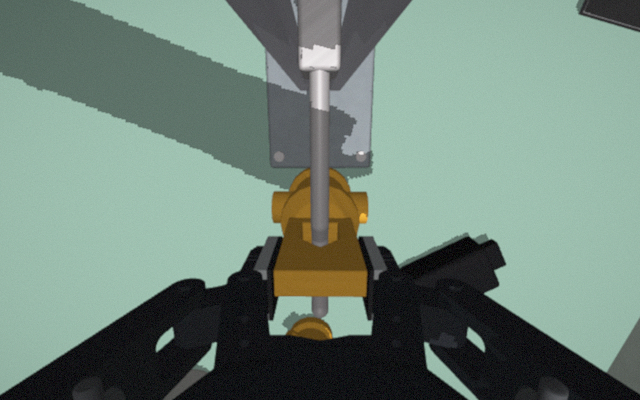

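View pics/s7z.png

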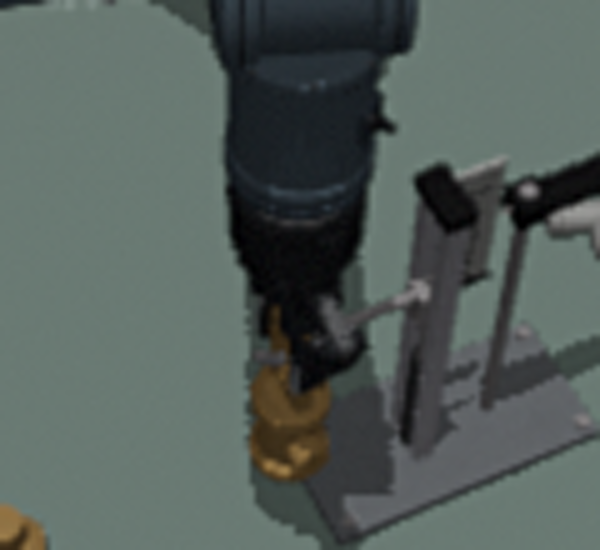

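```bash
python3 -m pendant '{"translation":[[0,0,0.001],[0,-0.0001,0.002],[0,-0.0002,0.003],[0,-0.0003,0.004],[0,-0.0003,0.005],[0,-0.0003,0.006],[0,-0.0003,0.0065],[0,-0.0003,0.0065],[0,-0.0003,0.0065],[0,-0.0003,0.0065]],"rotation":[[0,0,0],[0,0,0],[0,0,0],[0,0,0],[0,0,0],[0,0,0],[0,0,0],[0,0,0],[0,0,0],[0,0,0]],"jaw":[-1,-1,-1,-1,-1,-1,-1,-1,-1,-1]}'
python3 - <<'E'
from h import *
F=[];Q=[]
for n in["wrist"]*12:
    m=camera_model(n);p,d=read_camera(n);s=get_state();F.append(s["force"]);Q.append(s["torque"])
cv2.imwrite(f"pics/{n}8.png",p[:,:,::-1])
print(np.round(F,2)[:,2],np.mean(F,0),np.mean(Q,0),s["position"],s["time"])
R0=Ro.from_quat(s["tool_rot"]).as_matrix();P=s["position"]
for v in (140,200):
    X=dep(m,d,319,v);print(v,np.round(R0.T@(X-P),1))
E
```

```text
time: 16.3
position: [588.5, 42.5, 165.9]
tool_rot: [0.617, 0.787, 0.0, 0.0]
force: [1.2, -0.1, -0.4]
grip_width: 0.437
[-1.04  0.4  -0.6   0.4   0.79 -0.42 -0.2  -0.09  0.38 -0.52 -0.09 -0.2 ] [ 1.24175348  0.25014921 -0.09905466] [ 1.61397336e-02 -2.51282214e-01 -2.04176758e-04] [588.41123772  42.46265852 165.84713426] 16.9
140 [ 56.2  -0.1 -19.3]
200 [ 31.5  -0.2 -19.9]
```

```bash
python3 -m pendant '{"translation":[[0,0.0001,0.0005],[0,0.0001,0.001],[0,0.0001,0.001],[0,0.0001,0.001],[0,0.0001,0.001],[0,0.0001,0.001],[0,0.0001,0.001],[0,0.0001,0.001],[0,0.0001,0.001],[0,0.0001,0.001]],"rotation":[[0,0,0],[0,0,0],[0,0,0],[0,0,0],[0,0,0],[0,0,0],[0,0,0],[0,0,0],[0,0,0],[0,0,0]],"jaw":[-1,-1,-1,-1,-0.14,-0.11,-0.08,-0.04,0,0]}' 20
python3 - <<'E'
from h import *
for n in["scene","wrist"]:
    m=camera_model(n);p,d=read_camera(n);s=get_state();cv2.imwrite(f"pics/{n}9.png",p[:,:,::-1])
print(s["force"],s["torque"],s["grip_width"],s["position"])
R0=Ro.from_quat(s["tool_rot"]).as_matrix();P=s["position"]
for v in (140,200):
    X=dep(m,d,319,v);print(v,np.round(R0.T@(X-P),1))
E
```

```text
time: 18.15
position: [588.3, 42.4, 164.7]
tool_rot: [0.617, 0.787, -0.0, -0.0]
force: [-0.0, 0.8, -0.6]
grip_width: 0.499
[ 0.39420253 -0.774399   -0.3414555 ] [ 0.0280709   0.02086358 -0.03241369] 0.49396658129561866 [588.31911084  42.42969606 164.77654959]
140 [ 56.4  -0.1 -21.2]
200 [ 31.9  -0.2 -21.3]
```

View pics/wrist9.png

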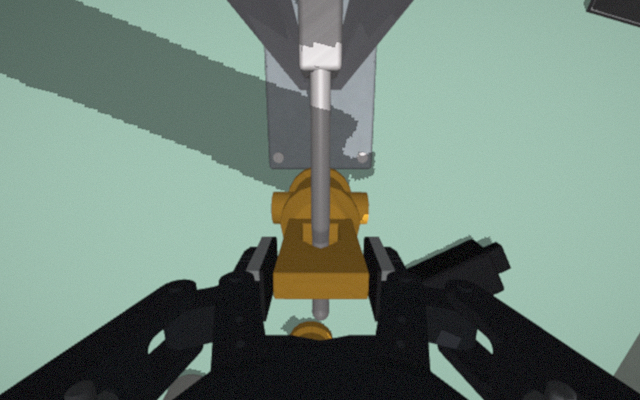

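```bash
python3 -m pendant '{"translation":[[0,0,0],[0,0,0],[0,0,-0.002],[0,0,-0.006],[0,0,-0.015],[0,0,-0.03],[0,0,-0.05],[0,0,-0.07],[0,0,-0.09],[0,0,-0.11],[0,0,-0.125],[0,0,-0.135],[0,0,-0.135],[0,0,-0.135]],"rotation":[[0,0,0],[0,0,0],[0,0,0],[0,0,0],[0,0,0],[0,0,0],[0,0,0],[0,0,0],[0,0,0],[0,0,0],[0,0,0],[0,0,0],[0,0,0],[0,0,0]],"jaw":[0.4,0.8,1,1,1,1,1,1,1,1,1,1,1,1]}' 20
python3 - <<'E'
from h import *
for n in["scene","wrist"]:
    m=camera_model(n);p,d=read_camera(n);s=get_state();cv2.imwrite(f"pics/{n}10.png",p[:,:,::-1]);np.savez(f"pics/{n}10.npz",d=d,**m)
print(s["force"],s["grip_width"],s["position"],s["time"])
u=np.array([-.24,.971]);O=np.array([564.5,136.1]);a=O+u*138
move([a[0],a[1],300],.242)
for v in (100,140,160): print(v,[np.round(dep(m,d,x,v),1) for x in(318,320)])
a=cv2.imread("pics/scene10.png")[130:240,280:430];cv2.imwrite("pics/s10z.png",cv2.resize(a,None,fx=5,fy=5,interpolation=cv2.INTER_CUBIC))
E
```

```text
time: 20.0
position: [587.9, 42.5, 299.1]
tool_rot: [0.617, 0.787, -0.0, -0.0]
force: [-0.5, 0.1, 0.4]
grip_width: 1.003
[0.17428946 0.30103152 0.01701142] 1.0007173368315594 [587.96550197  42.45940964 299.06429968] 20.1
pos [588.   42.5 299.1] F [0.17 0.3  0.02] w 1.001 t 20.1
shift m [ 0.2346 -0.0004 -0.0009]
rot [-0.0013  0.      0.    ]
100 [array([568.1, 117.1, 185.4]), array([569.7, 117.4, 186.7])]
140 [array([575.5,  86.6, 186.8]), array([577.1,  87. , 187. ])]
160 [array([579.4,  70.6, 186.7]), array([581.1,  70.9, 186.3])]
```

View pics/wrist10.png

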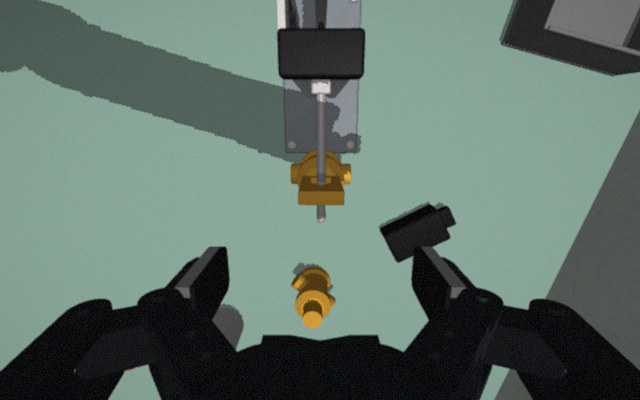

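View pics/s10z.png

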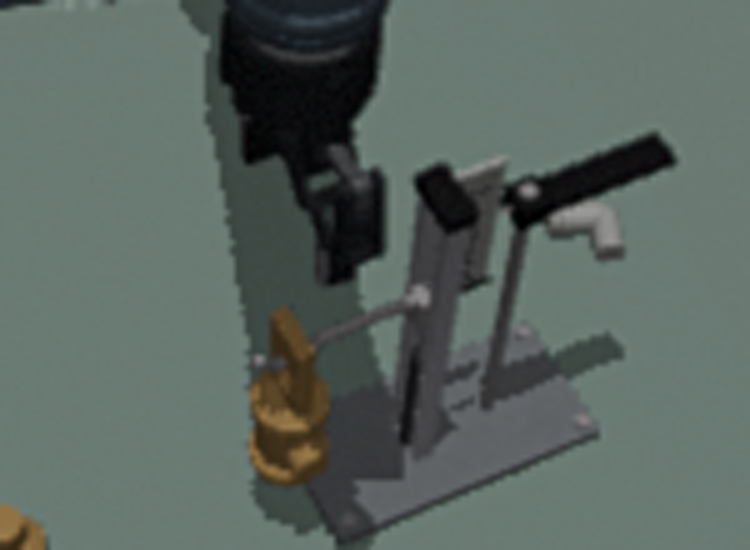

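```bash
python3 -m pendant '{"translation":[[0,0,-0.015],[0,0,-0.03],[0.02,0,-0.035],[0.06,0,-0.035],[0.1,0,-0.035],[0.14,0,-0.035],[0.18,0,-0.035],[0.21,0,-0.035],[0.23,0,-0.035],[0.235,0,-0.035],[0.235,0,-0.035],[0.235,0,-0.035]],"rotation":[[0,0,0],[0,0,0],[0,0,0],[0,0,0],[0,0,0],[0,0,0],[0,0,0],[0,0,0],[0,0,0],[0,0,0],[0,0,0],[0,0,0]],"jaw":[-1,-1,-1,-1,-1,-1,-1,-1,-1,-1,-1,-1]}' 20
python3 - <<'E'
from h import *
for n in["scene","wrist"]:
    m=camera_model(n);p,d=read_camera(n);s=get_state();cv2.imwrite(f"pics/{n}11.png",p[:,:,::-1]);np.savez(f"pics/{n}11.npz",d=d,**m)
print(s["force"],s["grip_width"],s["position"],s["time"])
E
```

```text
time: 21.6
position: [532.7, 269.0, 335.0]
tool_rot: [0.617, 0.787, -0.0, 0.0]
force: [0.3, -0.2, -1.1]
grip_width: 0.002
[-0.70784587  0.26109684 -0.03601837] -0.0011594428698911037 [532.51023723 269.41151462 334.93487617] 21.7
```

View pics/wrist11.png

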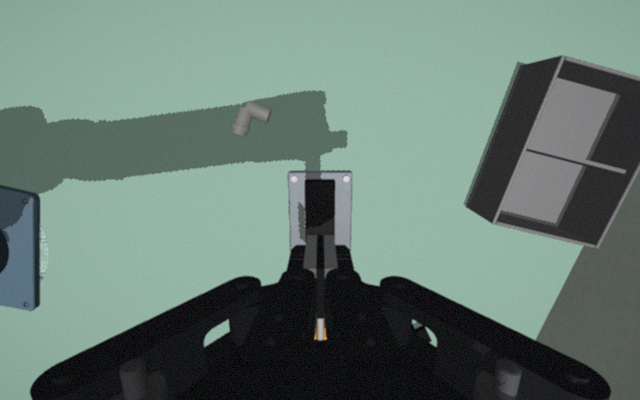

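```bash
python3 - <<'E'
from h import *
m=np.load("pics/wrist11.npz");d=m["d"];s=get_state();P=s["position"];R0=Ro.from_quat(s["tool_rot"]).as_matrix()
for v in (177,179,181,185,190,200,215,228):
    r=d[v,295:345];us=np.where((r>0)&(r<np.median(np.sort(r)[:8])+8))[0]+295
    print(v,us.min(),us.max(),np.round(dep(m,d,320,v),1),np.round(R0.T@(dep(m,d,us.mean(),v)-P),1))
E
```

```text
177 295 344 [539.5 242.8  13. ] [-2.740e+01 -3.000e-01  3.219e+02]
179 305 333 [529.  285.4 239.9] [16.4 -0.4 95. ]
181 304 334 [529.2 284.6 243.3] [15.3 -0.7 92.6]
185 304 334 [529.9 281.4 243. ] [12.3 -0.4 91.6]
190 304 334 [530.8 277.9 244.9] [ 8.4 -0.4 91.3]
200 304 334 [532.7 270.  244.9] [ 0.2 -0.5 91.3]
215 305 333 [535.8 257.3 243. ] [-12.3  -0.5  91.1]
228 305 333 [538.4 246.5 243.5] [-23.5  -0.5  91.2]
```

```bash
python3 -m pendant '{"translation":[[0,0,0.02],[0,0,0.05],[0,0,0.072],[0,0,0.082],[0,0,0.087],[0,0,0.091],[0,0,0.095],[0,0,0.1],[0,0,0.105],[0,0,0.11],[0,0,0.116],[0,0,0.122],[0,0,0.128],[0,0,0.134],[0,0,0.14],[0,0,0.146],[0,0,0.151],[0,0,0.155],[0,0,0.155],[0,0,0.155]],"rotation":[[0,0,0],[0,0,0],[0,0,0],[0,0,0],[0,0,0],[0,0,0],[0,0,0],[0,0,0],[0,0,0],[0,0,0],[0,0,0],[0,0,0],[0,0,0],[0,0,0],[0,0,0],[0,0,0],[0,0,0],[0,0,0],[0,0,0],[0,0,0]],"jaw":[-1,-1,-1,-1,-1,-1,-1,-1,-1,-1,-1,-1,-1,-1,-1,-1,-1,-1,-1,-1]}' 20
python3 - <<'E'
from h import *
for n in["scene","top","wrist"]:
    m=camera_model(n);p,d=read_camera(n);s=get_state();cv2.imwrite(f"pics/{n}12.png",p[:,:,::-1]);np.savez(f"pics/{n}12.npz",d=d,**m)
print(s["force"],s["position"],s["time"])
P=s["position"];R0=Ro.from_quat(s["tool_rot"]).as_matrix()
for v in range(165,236,6): print(v,np.round(R0.T@(dep(m,d,320,v)-P),1),end=";")
a=cv2.imread("pics/scene12.png")[140:240,320:440];cv2.imwrite("pics/s12z.png",cv2.resize(a,None,fx=6,fy=6,interpolation=cv2.INTER_CUBIC))
E
```

```text
time: 24.2
position: [531.1, 270.3, 179.2]
tool_rot: [0.617, 0.787, -0.001, -0.001]
force: [-1.4, 0.1, -0.1]
grip_width: -0.0
[-0.42350597 -0.25023541  0.12149642] [531.56339972 270.45172037 179.53421532] 24.35
165 [ 14.7   0.2 177.5];171 [8.200e+00 1.000e-01 1.782e+02];177 [1.70e+00 1.00e-01 1.78e+02];183 [-4.800e+00  1.000e-01  1.779e+02];189 [-1.130e+01  1.000e-01  1.776e+02];195 [-1.800e+01  1.000e-01  1.778e+02];201 [-2.120e+01  1.000e-01  1.651e+02];207 [-2.86e+01  1.00e-01  1.68e+02];213 [-3.460e+01  1.000e-01  1.658e+02];219 [15.   0.1  3.6];225 [13.2  0.1 -0.2];231 [9.8 0.1 0.2];
```

View pics/s12z.png

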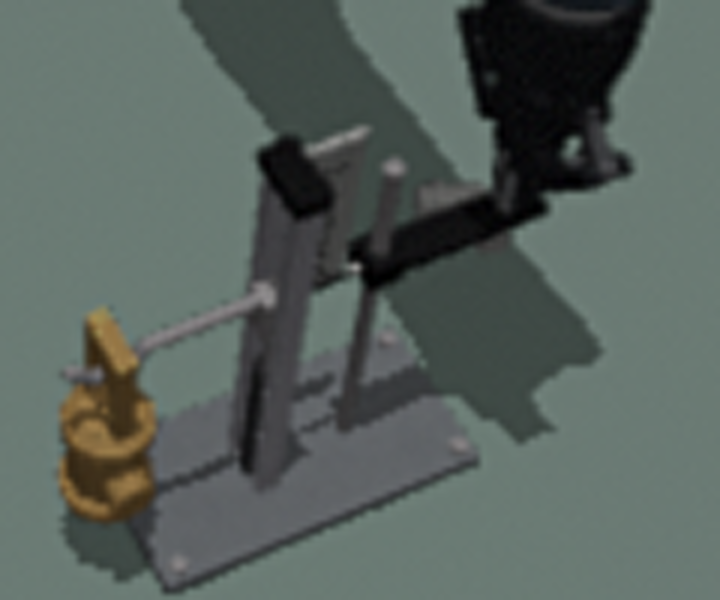

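View pics/wrist12.png

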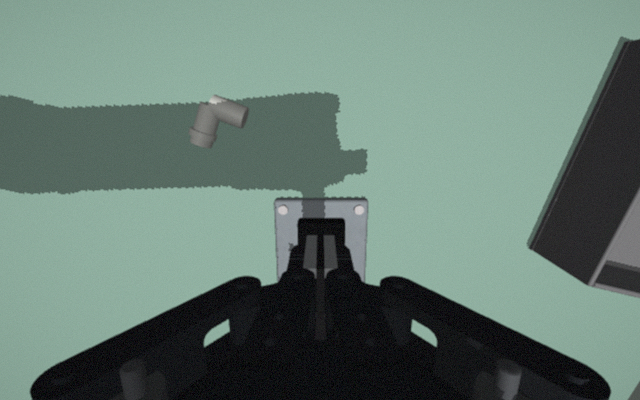

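```bash
python3 -m pendant '{"translation":[[0,0,0.001],[0,0,0.002],[0,0,0.003],[0,0,0.003],[0,0,0.003],[0,0,-0.01],[0,0,-0.04],[0,0,-0.08],[0,0,-0.12],[0,0,-0.16],[0,0,-0.18],[0,0,-0.18],[0,0,-0.18]],"rotation":[[0,0,0],[0,0,0],[0,0,0],[0,0,0],[0,0,0],[0,0,0],[0,0,0],[0,0,0],[0,0,0],[0,0,0],[0,0,0],[0,0,0],[0,0,0]],"jaw":[-1,-1,-1,-1,-1,-1,-1,-1,-1,-1,-1,-1,-1]}' 20
python3 - <<'E'
from h import *
for n in["scene","top","wrist"]:
    m=camera_model(n);p,d=read_camera(n);s=get_state();cv2.imwrite(f"pics/{n}13.png",p[:,:,::-1]);np.savez(f"pics/{n}13.npz",d=d,**m)
print(s["force"],s["position"],s["time"])
P=s["position"]
for v in range(175,240,5): print(v,np.round(dep(m,d,320,v),1),end=";")
a=cv2.imread("pics/scene13.png")[165:205,360:400];cv2.imwrite("pics/s13z.png",cv2.resize(a,None,fx=14,fy=14,interpolation=cv2.INTER_CUBIC))
E
```

```text
time: 25.98
position: [531.6, 270.4, 358.9]
tool_rot: [0.617, 0.787, -0.001, -0.0]
force: [-0.6, 0.6, -1.0]
grip_width: 0.003
[-0.11251885  0.38349858  0.25201036] [531.5370748  270.41870572 358.64501417] 26.125
175 [530.6 273.6 178.4];180 [531.9 268.4 179. ];185 [533.3 262.8 177.9];190 [534.6 257.7 179.1];195 [535.9 252.2 178.6];200 [537.3 246.6 178.4];205 [538.7 240.9 177.7];210 [540.1 235.1 177.1];215 [541.4 230.  178.9];220 [542.9 223.7 177.2];225 [544.3 218.3 178.1];230 [545.7 212.4 177.9];235 [529.3 280.1 364.1];
```

View pics/s13z.png

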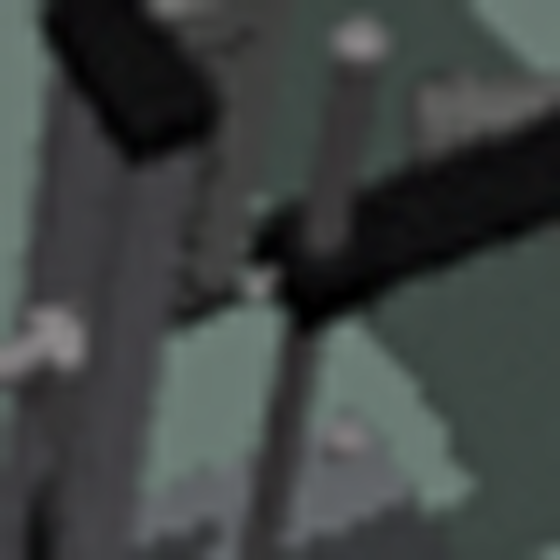

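View pics/wrist13.png

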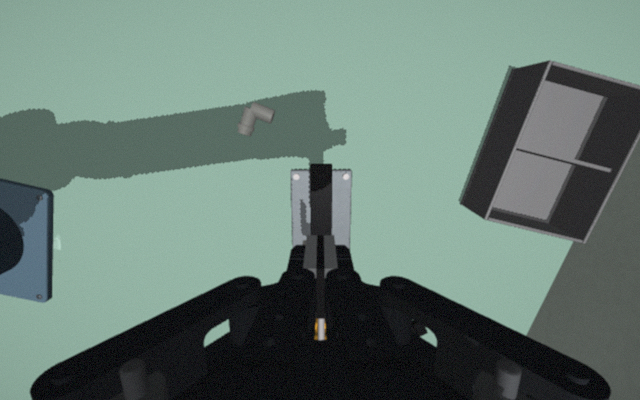

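```bash
python3 - <<'E'
from h import *
s=get_state();R0=Ro.from_quat(s["tool_rot"]).as_matrix();m=camera_model("wrist")
off=R0.T@(-m["R"].T@m["t"]-s["position"]); opt=R0.T@m["R"][2];print(off,opt,s["joints"])
h=np.array([.971,.24,0]);X0=np.array([550,178,176.])
for tilt,D in((25,260),(25,300),(30,300)):
    a=np.radians(tilt); z=h*np.sin(a)-np.array([0,0,np.cos(a)]); x=-h*np.cos(a)-np.array([0,0,np.sin(a)]); R=np.c_[x,np.cross(z,x),z]
    cam=X0-D*(R@opt); T=cam-R@off
    Rr=Ro.from_matrix(R0.T@R); 
    print(tilt,D,cam,T,"shift",R0.T@(T-s["position"])/1000,"rot",Rr.as_rotvec())
    # decomposed
E
```

```text
[  66.0490955     0.21008813 -143.73574687] [-2.65593686e-01  2.13519262e-04  9.64085032e-01] [-0.88643745  0.35828089  0.46073117  1.54640488 -0.16325133  1.27731795
 -0.16132565]
25 260 [386.38148419 137.50156201 373.99338776] [503.54048774 166.24304509 271.63811503] shift [-0.09436357 -0.05198822  0.08717407] rot [-0.34428365 -0.3430585  -1.54342692]
25 300 [361.20940484 131.27103309 404.45390895] [478.36840839 160.01251617 302.09863622] shift [-0.09440115 -0.07797693  0.0567622 ] rot [-0.34428365 -0.3430585  -1.54342692]
30 300 [342.59421947 126.66995741 386.63758581] [467.96973468 157.44229816 295.18332534] shift [-0.09439876 -0.08867556  0.06369756] rot [-0.41246225 -0.41122865 -1.53133237]
```

```bash
python3 -m pendant '{"translation":[[0,-0.01,0],[-0.005,-0.025,0],[-0.015,-0.04,0],[-0.025,-0.055,0],[-0.035,-0.07,0.005],[-0.045,-0.078,0.01],[-0.055,-0.078,0.02],[-0.065,-0.078,0.03],[-0.075,-0.078,0.04],[-0.085,-0.078,0.05],[-0.09,-0.078,0.055],[-0.094,-0.078,0.057],[-0.094,-0.078,0.057],[-0.094,-0.078,0.057],[-0.094,-0.078,0.057]],"rotation":[[-0.02,-0.02,-0.09],[-0.05,-0.05,-0.22],[-0.08,-0.08,-0.36],[-0.11,-0.11,-0.5],[-0.14,-0.14,-0.64],[-0.175,-0.175,-0.78],[-0.21,-0.21,-0.93],[-0.24,-0.24,-1.07],[-0.27,-0.27,-1.21],[-0.3,-0.3,-1.35],[-0.33,-0.33,-1.48],[-0.344,-0.343,-1.543],[-0.344,-0.343,-1.543],[-0.344,-0.343,-1.543],[-0.344,-0.343,-1.543]],"jaw":[-1,-1,-1,-1,-1,-1,-1,-1,-1,-1,-1,-1,-1,-1,-1]}' 20
python3 - <<'E'
from h import *
for n in["wrist"]:
    m=camera_model(n);p,d=read_camera(n);s=get_state();cv2.imwrite(f"pics/{n}14.png",p[:,:,::-1]);np.savez(f"pics/{n}14.npz",d=d,**m)
print(s["force"],s["position"],s["time"])
q=proj(m,np.array([552,177,176]));print(q);x,y=int(q[0]),int(q[1])
print(x-40,y-35);cv2.imwrite("pics/w14z.png",cv2.resize(p[y-35:y+35,x-40:x+40,::-1],None,fx=8,fy=8,interpolation=cv2.INTER_CUBIC))
E
```

```text
time: 28.0
position: [479.0, 161.1, 302.9]
tool_rot: [-0.118, 0.969, 0.027, 0.216]
force: [0.8, 0.5, -0.2]
grip_width: 0.003
[ 0.53220203 -0.61400662  0.09363439] [478.96453639 161.04285938 302.91779356] 28.05
[319.11536407 199.20720304]
279 164
```

View pics/wrist14.png

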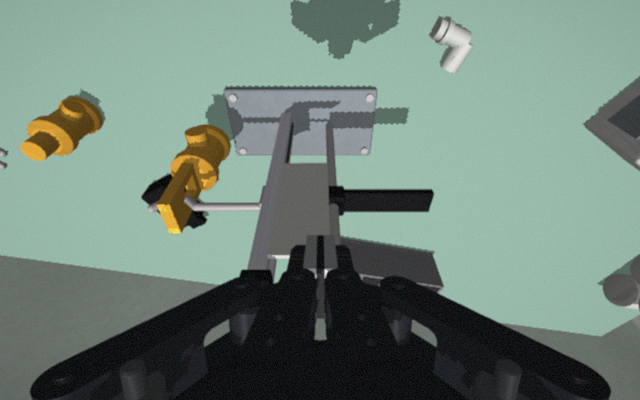

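View pics/w14z.png

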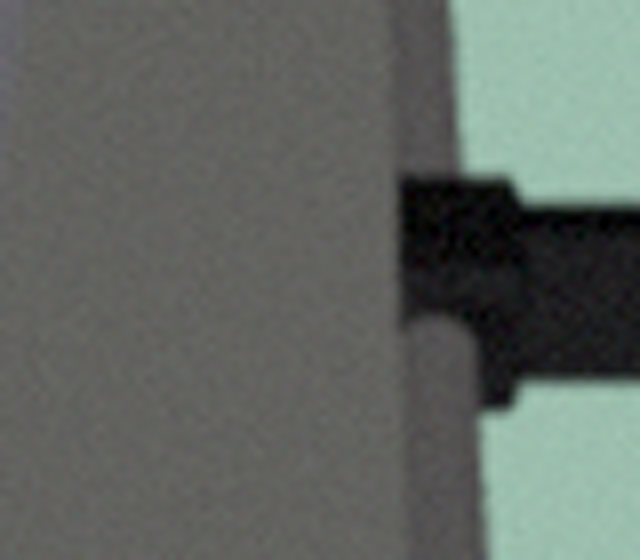

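```bash
python3 - <<'E'
from h import *
m=np.load("pics/wrist14.npz");d=m["d"];p=cv2.imread("pics/wrist14.png")
A=np.array([581.8,68.7,0]);B=np.array([532.2,270,0]);u=(B-A)/np.linalg.norm(B-A);n=np.array([u[1],-u[0],0]);print(u,n)
def pl(uu,v,off):
    o,r=ray(m,uu,v);k=(n@A+off-n@o)/(n@r);return o+k*r
g=cv2.cvtColor(p,cv2.COLOR_BGR2GRAY).astype(float)
for uu in (220,235,248,360,390,420):
    print(uu,g[180:222,uu].astype(int))
for uu in(220,235,250): print(uu,[np.round(dep(m,d,uu,v),1) for v in(204,206,208)])
for uu in(370,390,410): print(uu,[np.round(dep(m,d,uu,v),1) for v in(192,197,202)])
np.savez("pics/pl.npz",A=A,n=n,u=u)
for uu,v in((230,202.5),(230,210.5)): print(pl(uu,v,0))
E
```

```text
[-0.23924294  0.97095974  0.        ] [0.97095974 0.23924294 0.        ]
220 [177 176 180 177 178 180 176 176 176 175 176 174 181 174 176 178 177 178
 177 177 179 177 142  94 106 133 163 187 202 199 182 175 178 175 178 177
 179 178 176 177 176 178]
235 [174 180 177 179 178 178 180 178 176 176 174 179 179 178 177 177 180 175
 178 178 178 177 144  98 106 137 166 190 205 198 181 173 179 178 178 178
 175 176 178 178 177 177]
248 [179 179 180 177 178 176 177 180 181 177 175 179 177 178 179 180 178 179
 180 175 179 179 146  98 105 134 166 193 206 196 176 177 177 177 176 177
 178 175 178 180 179 176]
360 [176 177 180 175 179 179 179 180 156 100  24   6  20  19  31  31  22  33
  29  35  25  35  34  24  27  28  25  28  30  24  29  84 150 179 178 181
 178 177 179 177 180 181]
390 [176 179 178 179 178 180 178 180 157 101  35  10  10  20  34  32  28  26
  35  21  33  28  31  30  28  29  27  26  28  25  29  84 149 182 180 178
 177 179 178 178 175 177]
420 [177 178 176 178 176 179 180 175 159 101  27   8   9  11  32  17  31  30
  29  31  36  24  29  29  25  31  32  30  23  26  33  82 152 178 180 176
 178 180 178 176 179 179]
220 [array([573.3,  84.6, 184.6]), array([574.9,  85. , 185.7]), array([577.1,  85.1, 186.1])]
235 [array([569.5,  98.6, 184.9]), array([570.8,  99. , 186.3]), array([572.2,  99.3, 187.6])]
250 [array([567.9, 112.4, 183.1]), array([568. , 112.8, 185.7]), array([570.5, 113.1, 185.8])]
370 [array([533. , 223.2, 173.9]), array([536.5, 224. , 177.2]), array([542.7, 226.3, 177. ])]
390 [array([526.7, 240.9, 176.2]), array([531.8, 242.8, 177.3]), array([538.4, 245.6, 176.5])]
410 [array([522.2, 259.6, 176.2]), array([526.8, 261.3, 177.9]), array([532. , 263.5, 178.8])]
[575.9116948   92.59749672 177.33348605]
[575.29335155  95.10702283 188.94345917]
```

```bash
python3 - <<'E'
import cv2
a=cv2.imread("pics/wrist14.png")[170:230,190:440];cv2.imwrite("pics/w14y.png",cv2.resize(a,None,fx=3.2,fy=5,interpolation=cv2.INTER_CUBIC))
E
```

```text
(no output)
```

View pics/w14y.png

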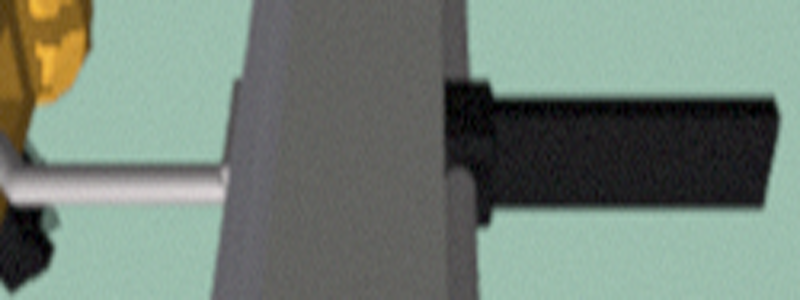

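```bash
python3 - <<'E'
from h import *
m=np.load("pics/wrist14.npz");q=np.load("pics/pl.npz");A,n=q["A"],q["n"]
def pl(uu,v,off):
    o,r=ray(m,uu,v);k=(n@A+off-n@o)/(n@r);return np.round(o+k*r,2)
print("shank c",[pl(u,205.8,0)[2] for u in(220,235,248)])
print("tab top far",[pl(u,211.3,12)[2] for u in(360,390,420)],"near bottom",[pl(u,189.0,-12)[2] for u in(360,390,420)],"near top",pl(390,193.3,-12))
# triangulated tip of pointer & nib with scene13
S=np.load("pics/scene13.npz")
def ps(uu,v):
    o,r=ray(S,uu,v);k=(n@A-n@o)/(n@r);return np.round(o+k*r,2)
f=lambda x,y:(x/14+360-.46,y/14+165-.46)
print("nib",ps(*f(258,285)),"pointer",ps(*f(235,288)),ps(*f(185,318)))
E
```

```text
shank c [np.float64(182.19), np.float64(182.21), np.float64(182.23)]
tab top far [np.float64(177.26), np.float64(177.3), np.float64(177.34)] near bottom [np.float64(171.26), np.float64(171.3), np.float64(171.34)] near top [527.05 240.73 177.89]
nib [554.92 177.8  169.81] pointer [556.38 171.88 172.35] [559.27 160.16 168.27]
```

```bash
python3 - <<'E'
from h import *
move([531.5,270.4,340],.242)
s=get_state();R0=Ro.from_quat(s["tool_rot"]).as_matrix();print("up40",R0.T@[0,0,.04], "joints",s["joints"])
E
```

```text
pos [479.  161.  302.9] F [ 0.53 -0.61  0.09] w -0.003 t 28.05
shift m [-0.0856  0.0936 -0.0008]
rot [0.3441 0.343  1.543 ]
up40 [-1.69698635e-02  3.02468186e-05 -3.62218555e-02] joints [-0.90399398 -0.04771445  0.41643961  2.19672908  0.22373445  0.57240353
  1.16580704]
```

```bash
python3 -m pendant '{"translation":[[-0.01,0,-0.02],[-0.018,0.005,-0.036],[-0.025,0.015,-0.04],[-0.03,0.025,-0.04],[-0.04,0.035,-0.035],[-0.05,0.05,-0.025],[-0.06,0.065,-0.015],[-0.07,0.08,-0.008],[-0.08,0.09,-0.003],[-0.0856,0.0936,-0.001],[-0.0856,0.0936,-0.001],[-0.0856,0.0936,-0.001],[-0.0856,0.0936,-0.001]],"rotation":[[0.03,0.03,0.14],[0.065,0.065,0.29],[0.1,0.1,0.44],[0.13,0.13,0.59],[0.165,0.165,0.74],[0.2,0.2,0.89],[0.23,0.23,1.04],[0.265,0.265,1.19],[0.3,0.3,1.34],[0.335,0.334,1.5],[0.344,0.343,1.543],[0.344,0.343,1.543],[0.344,0.343,1.543]],"jaw":[-1,-1,-1,-1,-1,-1,-1,-1,-1,-1,-1,-1,-1]}' 20
python3 - <<'E'
from h import *
move([531.5,270.4,175.5],.242)
E
```

```text
time: 29.68
position: [530.8, 270.0, 340.2]
tool_rot: [0.616, 0.788, 0.0, 0.0]
force: [0.6, -1.2, -0.2]
grip_width: 0.001
pos [530.8 270.  340.2] F [ 0.61 -1.15 -0.2 ] w 0.001 t 29.675
shift m [0.0002 0.0007 0.1647]
rot [ 0.0002 -0.      0.0021]
```

```bash
python3 -m pendant '{"translation":[[0,0,0.02],[0,0,0.06],[0,0,0.1],[0,0,0.13],[0,0,0.15],[0,0,0.158],[0,0,0.162],[0,0,0.162],[0,0,0.162]],"rotation":[[0,0,0],[0,0,0],[0,0,0],[0,0,0],[0,0,0],[0,0,0],[0,0,0],[0,0,0],[0,0,0]],"jaw":[-1,-1,-1,-1,-1,-1,-1,-1,-1]}' 20
python3 - <<'E'
from h import *
move([531.5,270.4,175.5],.242)
E
```

```text
time: 30.8
position: [531.7, 270.2, 178.9]
tool_rot: [0.616, 0.787, 0.001, 0.0]
force: [-0.4, -0.2, 0.4]
grip_width: -0.003
pos [531.7 270.2 178.9] F [-0.41 -0.2   0.44] w -0.003 t 30.8
shift m [ 0.0002 -0.0002  0.0034]
rot [ 0.0013 -0.0004  0.0003]
```

Press about 3.3 mm (1 mm past the present tab height), then rise.

```bash
python3 -m pendant '{"translation":[[0,0,0.001],[0,0,0.002],[0,0,0.003],[0,0,0.0033],[0,0,0.0033],[0,0,0.0033]],"rotation":[[0,0,0],[0,0,0],[0,0,0],[0,0,0],[0,0,0],[0,0,0]],"jaw":[-1,-1,-1,-1,-1,-1]}' 20
python3 -m pendant '{"translation":[[0,0,-0.01],[0,0,-0.04],[0,0,-0.09],[0,0,-0.14],[0,0,-0.17],[0,0,-0.185],[0,0,-0.185]],"rotation":[[0,0,0],[0,0,0],[0,0,0],[0,0,0],[0,0,0],[0,0,0],[0,0,0]],"jaw":[-1,-1,-1,-1,-1,-1,-1]}' 20
python3 - <<'E'
from h import *
s=get_state();R0=Ro.from_quat(s["tool_rot"]).as_matrix()
off=np.array([66.05,.2,-143.7]);opt=np.array([-.2656,0,.9641])
h=np.array([.971,.24,0]);X0=np.array([552,177,176.]);e=np.array([0,0,1.])
print(s["position"],s["joints"],s["time"])
for tilt,D in((25,260),(25,300),(15,300)):
    a=np.radians(tilt); z=-h*np.sin(a)-e*np.cos(a); x=h*np.cos(a)-e*np.sin(a); R=np.c_[x,np.cross(z,x),z]
    cam=X0-D*(R@opt); T=cam-R@off
    print(tilt,D,cam,T,"shift",R0.T@(T-s["position"])/1000,"rot",Ro.from_matrix(R0.T@R).as_rotvec())
E
```

```text
time: 31.55
position: [531.5, 270.0, 174.9]
tool_rot: [0.617, 0.787, 0.0, 0.0]
force: [-0.2, -0.1, 2.7]
grip_width: -0.003
time: 32.42
position: [531.4, 270.0, 360.1]
tool_rot: [0.617, 0.787, 0.0, 0.0]
force: [0.1, -0.1, -0.2]
grip_width: -0.003
[531.40279557 269.99970453 360.10596262] [-0.88951728  0.3552278   0.46480628  1.54762113 -0.16378871  1.27673763
 -0.16029456] 32.425
25 260 [715.63488117 217.44528474 373.99622106] [598.49217195 188.69743509 271.67372825] shift [-0.09503895  0.04558523  0.08843579] rot [ 0.34247047 -0.34306319  1.54324897]
25 300 [740.80947827 223.66763624 404.45717815] [623.66676906 194.91978658 302.13468534] shift [-0.09502136  0.07153983  0.05799394] rot [ 0.34247047 -0.34306319  1.54324897]
15 300 [699.42032939 213.43756854 434.75202522] [601.30939101 189.39376112 313.04348192] shift [-0.09502498  0.04851769  0.04706819] rot [ 0.20580257 -0.20635884  1.56069016]
```

```bash
python3 -m pendant '{"translation":[[0,0.01,0],[0,0.03,0],[-0.01,0.05,0],[-0.02,0.06,0],[-0.03,0.06,0],[-0.045,0.06,0],[-0.06,0.06,0.01],[-0.075,0.06,0.02],[-0.085,0.06,0.035],[-0.095,0.06,0.05],[-0.095,0.06,0.052],[-0.095,0.06,0.052],[-0.095,0.06,0.052],[-0.095,0.06,0.052]],"rotation":[[0.02,-0.02,0.1],[0.045,-0.045,0.25],[0.07,-0.07,0.4],[0.1,-0.1,0.55],[0.125,-0.125,0.7],[0.15,-0.15,0.85],[0.18,-0.18,1.0],[0.2,-0.2,1.15],[0.23,-0.23,1.3],[0.255,-0.256,1.45],[0.275,-0.276,1.553],[0.275,-0.276,1.553],[0.275,-0.276,1.553],[0.275,-0.276,1.553]],"jaw":[-1,-1,-1,-1,-1,-1,-1,-1,-1,-1,-1,-1,-1,-1]}' 20
python3 - <<'E'
from h import *
for n in["wrist","scene"]:
    m=camera_model(n);p,d=read_camera(n);s=get_state();cv2.imwrite(f"pics/{n}15.png",p[:,:,::-1]);np.savez(f"pics/{n}15.npz",d=d,**m)
m=np.load("pics/wrist15.npz");p=cv2.imread("pics/wrist15.png")
print(s["force"],s["position"],s["time"],s["joints"])
q=proj(m,np.array([553,177,172]));print(q);x,y=int(q[0]),int(q[1])
print(x-35,y-25);cv2.imwrite("pics/w15z.png",cv2.resize(p[y-25:y+25,x-35:x+35],None,fx=11,fy=11,interpolation=cv2.INTER_CUBIC))
E
```

```text
time: 34.17
position: [612.2, 192.5, 307.9]
tool_rot: [0.977, 0.12, -0.173, 0.021]
force: [-0.6, -0.7, -0.5]
grip_width: -0.003
[-0.24198974  0.21952885 -0.55120254] [612.21708365 192.45274783 308.08380838] 34.275 [-0.73893612  0.80075455  0.77289171  1.16120323 -0.46180187  1.71796607
 -1.35671581]
[319.80129621 196.41695694]
284 171
```

View pics/wrist15.png

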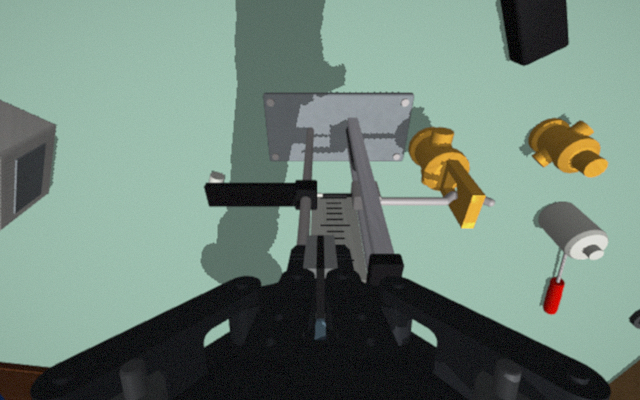

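View pics/w15z.png

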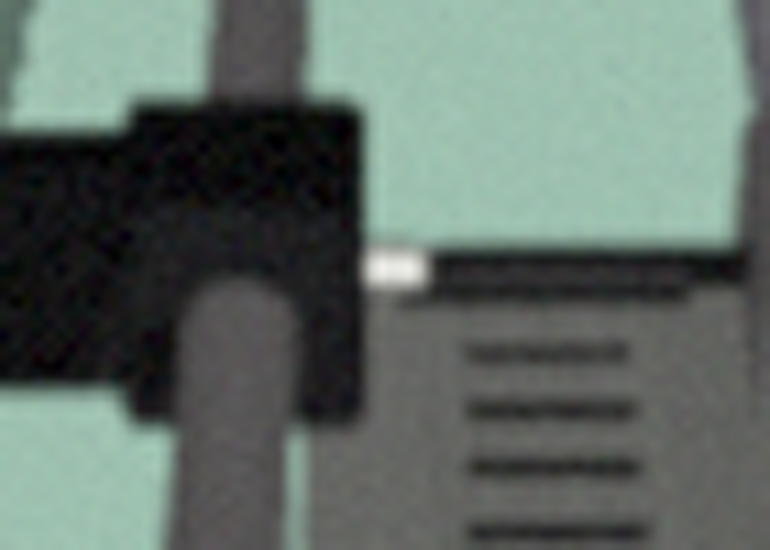

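```bash
python3 -c "
from rig import *
print(get_state()['force'],get_state()['time']);print(finish_job())"
```

```text
[-0.24198974  0.21952885 -0.55120254] 34.275
the job is handed in; nothing more can be done
None
```

The lugged valve is hanging from the scale hook, the marker is level with the pointer, and the job is handed in at 34.3 s.

- **Valve:** I gripped it by the narrow sides of the lug, threaded the window over the hook and lowered it at no more than about 20 mm/s. I opened the fingers only once the wrist carried about 0.1 N. The hook stayed within a millimetre or two of where it was when I released, and the valve hangs free at a reading of about 69 mm (roughly 0.7 kg).
- **Marker:** I pressed the tab down in three small steps. In a close wrist-camera view at the end, the white nib and the pointer lie in one line, less than 1 mm apart.
- **Checks that disagreed:** Before that view, the rougher estimates put the nib anywhere from 2 mm above to 2 mm below the pointer. I pushed about 1 mm further on the best of them, and the close view confirmed it.
- **Not checked directly:** I took no reading of the carriage's speed during lowering, so the no-jerk result rests on the slow commanded motion and the small change at release. The robot was clear of everything at hand-in, and I saw nothing else moved in the last pictures.

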